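# Centre and load the creep-test carousel

## Task

Set up the creep test on the indexing carousel, taking the stations that carry a white test disc in the order red, yellow, blue. Turn the table by its pegs until the station clicks in at the black pointer, tap its disc this way and that, without lifting it, until it is centred on its coloured mark, then stand the weight of the same colour upright in the middle of the disc and let go. Finish with the red station back at the pointer and every disc still centred under its own weight; leave the other glassware and the multimeter alone.

Things in the scene. Friction and masses are not known exactly. Their poses are not given: they have to be found in the camera images.
- carousel: fixed grey base of an indexing carousel, origin under its centre, on the axis of its rubber-faced aluminium table (240 mm across, flat top 40 mm above the worktop). A steel arm with a black pointer block, 122 to 144 mm from the axis and 36 mm above the worktop (below the table top), marks the work position, at -135 degrees in this frame
- table (a joint): angle of the carousel table (rad), counter-clockwise from above; it turns without end either way and has a detent every 2.094 rad: 0 has the red station at the pointer, 2.094 yellow, 4.189 blue, 6.283 red again, and so on. A peg pushed with about 8 N goes over the hump half-way between two detents; the table then runs slowly into the next detent by itself and stays
- work_spot (a point): fixed point at table-top height, 75 mm from the table's axis on the pointer's side: where the centre of a station lies when it is at the work position
- peg_1 (a point): one of three upright pegs on the table's rim for turning it by hand, midway between the stations and 107 mm from the axis; steel, 14 mm in diameter with an 18 mm black ball on top, rising from the table top to 53 mm above it; this point is on its axis 24 mm above the table top and moves with the table
- peg_2 (a point): one of three upright pegs on the table's rim for turning it by hand, midway between the stations and 107 mm from the axis; steel, 14 mm in diameter with an 18 mm black ball on top, rising from the table top to 53 mm above it; this point is on its axis 24 mm above the table top and moves with the table
- peg_3 (a point): one of three upright pegs on the table's rim for turning it by hand, midway between the stations and 107 mm from the axis; steel, 14 mm in diameter with an 18 mm black ball on top, rising from the table top to 53 mm above it; this point is on its axis 24 mm above the table top and moves with the table
- station_red (a point): centre of the red station on the table top, a flat red round mark 88 mm in diameter, 75 mm from the table's axis; moves with the table; z axis up
- station_yellow (a point): centre of the yellow station on the table top, a flat yellow round mark 88 mm in diameter, 75 mm from the table's axis; moves with the table; z axis up
- station_blue (a point): centre of the blue station on the table top, a flat blue round mark 88 mm in diameter, 75 mm from the table's axis; moves with the table; z axis up
- disc_red_center (a point): centre, 8 mm above its underside, of the loose white test disc lying on or near the red mark: 74 mm in diameter, 16 mm thick, about 0.2 kg, slides on the table; may be absent. Centred, it leaves a 7 mm border of the mark all round
- disc_yellow_center (a point): centre, 8 mm above its underside, of the loose white test disc lying on or near the yellow mark: 74 mm in diameter, 16 mm thick, about 0.2 kg, slides on the table; may be absent. Centred, it leaves a 7 mm border of the mark all round
- disc_blue_center (a point): centre, 8 mm above its underside, of the loose white test disc lying on or near the blue mark: 74 mm in diameter, 16 mm thick, about 0.2 kg, slides on the table; may be absent. Centred, it leaves a 7 mm border of the mark all round
- weight_red_c (a point): centre, 28 mm above its underside, of the steel dead weight with a red band and red dot on top, about 0.3 kg: foot 50 mm in diameter and 20 mm high, a neck, and a knob to hold it by, 28 mm in diameter, from 34 to 56 mm above the underside. It starts on the worktop
- weight_yellow_c (a point): centre, 28 mm above its underside, of the steel dead weight with a yellow band and yellow dot on top, about 0.3 kg: foot 50 mm in diameter and 20 mm high, a neck, and a knob to hold it by, 28 mm in diameter, from 34 to 56 mm above the underside. It starts on the worktop
- weight_blue_c (a point): centre, 28 mm above its underside, of the steel dead weight with a blue band and blue dot on top, about 0.3 kg: foot 50 mm in diameter and 20 mm high, a neck, and a knob to hold it by, 28 mm in diameter, from 34 to 56 mm above the underside. It starts on the worktop
- flask: bystander: conical glass flask, 64 mm wide, 100 mm high, origin under its centre
- beaker: bystander: glass beaker, 70 mm wide, 90 mm high, origin under its centre
- meter: bystander: multimeter lying on its back, 132 x 73 x 41 mm, origin under its centre

How it is judged:
By the outcome, as a careful person would: the job done as asked, in the order asked, and still so for the second after the job is handed in, with the robot touching nothing.
Of disc_red, disc_yellow, disc_blue only 2 to 3 are there at a start; the rules pass over those that are not, and their reading is None.
At some moment in a run one of disc_red, disc_yellow, disc_blue may be knocked a few centimetres aside while the robot is not near it.
Once in a run the grip may slacken for a moment while it holds something.
It also fails if it takes over 210 s, if anything falls off the work surface, if the arm or the gripper's body presses on something with over 40 N, if the wrist force passes 120 N, or if a joint passes its speed limit or range.

## Robot

A 6-joint arm with a two-finger parallel gripper is mounted at the origin on a cart in front of the work surface, level with it; the furniture and walls round the work are solid. World frame = base frame: x ahead of the robot, y to its left, z up, the work surface at z = 0. Lengths are in mm, angles in degrees, forces in N, time in s.
With the tool pointing down it reaches from about 300 to 850 mm from the base axis. Payload 4.2 kg.
Tool frame: the origin (TCP) lies at the very end of the fingers, on their centre line; the grasp point (between the pads) lies 19 mm behind it; z points along the fingers, y is the line along which they close (so a half turn about z gives the same grasp; the last joint's range is limited). The gripper opens to 91 mm and grips with 3 to 60 N. Pads are 32 mm wide; open, the fingers measure 118 mm over their backs; the gripper's body (76 mm by 178 mm) begins 60 mm behind the grasp point.
Start: joints at [68.01, 18.312, 89.639, -0, 72.044, -1.146], TCP at [204.604, 537.383, 213.976] pointing down, gripper open.
Joint ranges: [-177.97, 177.97], [-48.28, 115.42], [12.27, 149.76], [-77.06, 257.06], [2.81, 150.46], [-146.56, 146.56]. Speed limits (degrees/s): [147.25, 147.25, 180, 180, 180, 180].

## Interface

Orientations are given as [roll, pitch, yaw] about the fixed x, y, z axes, in that order (R = Rz(yaw) Ry(pitch) Rx(roll)).
In Python, from workcell import env, eyes gives the robot as it stands.
- The arm moves only by the tool send_rows, never from a script. Its argument "targets" is text: rows parted by semicolons, each of 7 numbers parted by spaces: the shift along the tool's x, y, z in m, then the turn, a rotation vector about the tool's x, y, z in degrees, then the opening in per cent of the stroke, from 0 (shut) to 100 (fully open). A call has 1 to 12 rows; each row is the pose to reach, as a shift and turn from the pose commanded when the call began, along the tool's axes at that moment; what a row does not reach only later rows make up. A row lasts 1/12 s, in which the tool goes at most 41.7 mm and 7.16 degrees, less where a joint would pass 70% of its speed; a pose out of reach is approached as far as the arm can. A call with a gripper value outside its range is refused whole. The fingers move at their own pace and stop on an object; "grip_force" is the grip in N (left out, the last holds). Time passes only in rows, so rows that repeat a pose let the fingers close. It gives the time, the measured TCP pose, the force, the opening and the grip force at its end, in the units of the state.
- env.state(): the state, without advancing time (a new reading comes with each control period).
- eyes.grab_frame(name): name is "scene" or "top" or "wrist"; returns a dict with "image" (480x640x3 uint8, blue, green, red), "fovy" (degrees; the focal length in pixels is half the picture's height over the tangent of half this angle, whatever the lens; pixels are square), "cx", "cy" (the principal point, pixels), "eye" and "attitude" of the camera in the world. Camera axes: x right, y up, looking along -z (the intrinsics and any distortion apply to the point x, -y, -z); pixel columns grow to the right and rows downward; lengths in mm; the calibration is good to about 2 mm. The wrist camera is an equidistant fisheye: a pixel r from the principal point sees the ray r / f radians off the axis. A picture is of the moment at which its call begins. There is no depth.
- env.job_done(): hands the job in; it is judged then, once.
The state is a dict: "time_s": time; "qpos": joint angles; "qvel": joint speeds; "effort": joint torques, N m; "ee_pos": TCP position; "ee_rot": TCP orientation; "force": force on the tool from outside, world axes, zero at the start; "torque": the same for the moment, N m; "gripper_width": finger opening in mm; "gripper_force": force on a finger pad.
Only numpy, scipy, OpenCV 4.12 (cv2) and the standard library are available. Lean on these libraries where they do the work, as an engineer would, in place of code of your own. Each camera call takes 0.05 s, during which the arm holds its last target. There are 200 camera calls.

## Working session

There is one attempt and no reset: what is moved stays moved. The work goes in short steps, Python scripts to look and compute and a tool call to move; the robot and the scene stay as the last step left them, time stands still between calls to the robot, and variables do not carry over. Pictures are saved under pics/ and viewed, at most 14 in all, crops included, and the job is handed in when it is done.

Besides the shell and the picture viewer there is one more tool, called after "Emit:" by a JSON object that holds its "method" and its "body", one argument or row to a line. send_rows: Moves the arm, as the interface text tells. Its arguments: {"type":"object","properties":{"targets":{"type":"string"},"grip_force":{"type":"number"}},"required":["targets"]}

```bash
ls; mkdir -p pics
cat > h.py <<'E'
import numpy as np, cv2
from workcell import env, eyes
from scipy.spatial.transform import Rotation as R
def grab(n,save=None):
    f=eyes.grab_frame(n)
    if save: cv2.imwrite('pics/'+save,f['image'])
    return f
def att(f):
    a=np.array(f['attitude'],float)
    if a.shape==(3,3): return a
    return R.from_euler('xyz',a,degrees=True).as_matrix()
def ray(f,u,v,fish=False):
    h=f['image'].shape[0]; F=h/2/np.tan(np.radians(f['fovy']/2))
    x=(u-f['cx']);y=(v-f['cy'])
    if fish:
        r=np.hypot(x,y)+1e-9;t=r/F
        d=np.array([x/r*np.sin(t),-y/r*np.sin(t),-np.cos(t)])
    else: d=np.array([x/F,-y/F,-1])
    return att(f)@d
def onz(f,u,v,z,fish=False):
    d=ray(f,u,v,fish);e=np.array(f['eye'],float)
    return (e+d*(z-e[2])/d[2])[:2]
E
python3 - <<'E'
from h import *
for n in ('scene','top','wrist'):
    f=grab(n,n+'0.png'); print(n,{k:v for k,v in f.items() if k!='image'})
print(env.state())
E
```

```text
pics
scene {'fovy': 48.62572843305772, 'cx': 319.0772797657843, 'cy': 235.29197502334443, 'eye': array([-299.49335509, -887.41411362,  613.57511204]), 'attitude': array([ 66.40740123,   0.37322378, -45.16331004])}
top {'fovy': 47.82182522497642, 'cx': 324.83406942033065, 'cy': 236.3028764098261, 'eye': array([ 369.86636278,  -31.77740036, 1134.06402531]), 'attitude': array([ 8.75472516e+00,  4.62485484e-03, -9.00710366e+01])}
wrist {'fovy': 65.70646984690485, 'cx': 319.1507253983614, 'cy': 245.2851386333363, 'eye': array([128.12561081, 565.35196429, 383.70684795]), 'attitude': array([-1.66001634e+01,  6.18368196e-02,  6.91436589e+01])}
{'time_s': 0.15, 'qpos': array([ 6.80096760e+01,  1.83427379e+01,  8.96889201e+01, -1.28590660e-03,
        7.20432603e+01, -1.14640316e+00]), 'qvel': array([ 0.02969344, -0.14789819, -0.3243826 , -0.04787149,  0.04790675,
        0.04448889]), 'effort': array([ 6.74414832e-05, -4.12771761e+01, -2.32157779e+01,  7.25821336e-02,
        4.33713791e-02, -1.04152780e-04]), 'ee_pos': array([204.47221935, 537.02524589, 213.32800617]), 'ee_rot': array([-1.79925072e+02, -2.76396814e-04,  1.59156476e+02]), 'force': array([-0.38951537, -0.73168173, -0.37874362]), 'torque': array([-0.02717429, -0.02688394,  0.05585778]), 'gripper_force': 0.0, 'gripper_width': 91.43634118432189}
```

View pics/top0.png

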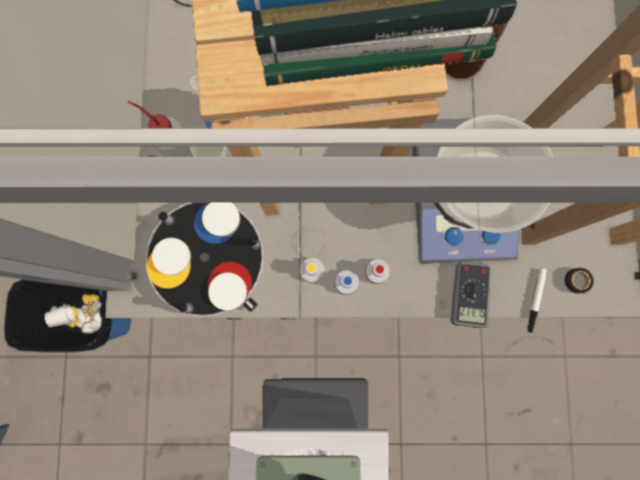

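View pics/scene0.png

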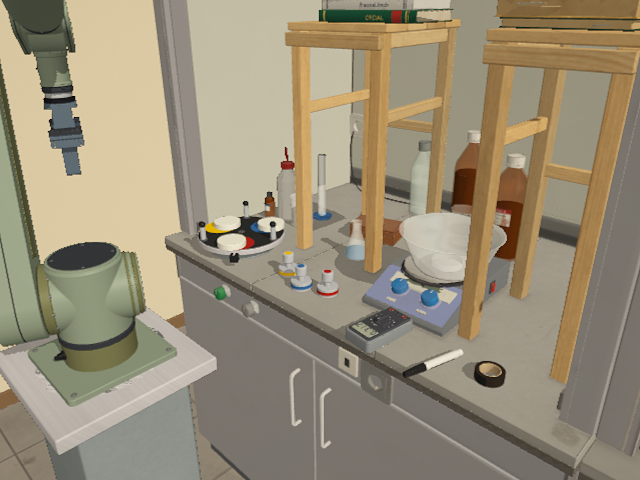

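The top view shows all three discs present: white tops at about (171,257), (221,218), (228,291). The pointer is at (250,304) with red at it, and the weights are yellow (312,269), blue (346,283), red (378,270). The scene view agrees. Now coarse positions.

```bash
cat >> h.py <<'E'
def comps(m,amin):
    n,l,s,c=cv2.connectedComponentsWithStats(m.astype(np.uint8))
    return [(s[i,4],c[i],(l==i)) for i in range(1,n) if s[i,4]>=amin]
def colmask(img):
    h=cv2.cvtColor(img,cv2.COLOR_BGR2HSV).astype(int);H,S,V=h[...,0],h[...,1],h[...,2]
    ok=(S>130)&(V>80)
    return {'red':ok&((H<8)|(H>172)),'yellow':ok&(H>18)&(H<32),'blue':ok&(H>100)&(H<120)},(S<45)&(V>190)
E
python3 - <<'E'
from h import *
f=grab('top');img=f['image']
cm,w=colmask(img)
roi=np.zeros(img.shape[:2],bool);roi[195:320,140:400]=1
for a,c,m in comps(w&roi,15): print('white',a,c.round(1),onz(f,*c,56).round(1), onz(f,*c,56 if c[0]<265 else 56).round(1))
for k in cm:
    for a,c,m in comps(cm[k]&roi,6): print(k,a,c.round(1),'z40',onz(f,*c,40).round(1),'z56',onz(f,*c,56).round(1))
# table dark outline
g=cv2.cvtColor(img,cv2.COLOR_BGR2GRAY)
d=((g<70)|cm['red']|cm['yellow']|cm['blue']|w)&roi; d[:,270:]=0
a,c,m=max(comps(d,500),key=lambda t:t[0])
cn=max(cv2.findContours(m.astype(np.uint8),0,1)[0],key=len)
(e,ax,_)=cv2.fitEllipse(cv2.convexHull(cn));print('table',e,ax,onz(f,*e,40))
cv2.imwrite('pics/topc.png',cv2.resize(img[190:325,130:400],None,fx=2.9,fy=2.9,interpolation=2))
cv2.imwrite('pics/wr0.png',img)
for n,p in (('flask',(310,240)),('pointer',(250,304)),('hub',(204,257)),('pegs',(163,216)),('',(253,241)),('',(187,308))): print(n,onz(f,*p,40 if n!='pegs' and n else 90).round(0))
E
```

```text
white 994 [220.6 217.9] [573.8 179.2] [573.8 179.2]
white 1041 [170.7 255.7] [497. 277.] [497. 277.]
white 197 [314.  268.9] [470.  -10.3] [470.  -10.3]
white 206 [380.8 271.2] [ 465.3 -143.5] [ 465.3 -143.5]
white 189 [349.2 282.4] [443.1 -80.3] [443.1 -80.3]
white 1078 [227.1 291.5] [425.3 162.1] [425.3 162.1]
red 525 [232.3 271.8] z40 [465.9 155.6] z56 [464.5 152.8]
red 40 [379.2 268.9] z40 [ 471.3 -142. ] z56 [ 469.9 -140.4]
yellow 631 [166.3 276.4] z40 [456.8 288.8] z56 [455.5 284.1]
yellow 49 [311.3 267.6] z40 [474.3  -4.4] z56 [472.7  -4.8]
blue 380 [205.8 230. ] z40 [551.7 212. ] z56 [549.1 208.4]
blue 30 [347.4 280.4] z40 [448.3 -77.3] z56 [447.1 -76.6]
table (202.87881469726562, 257.1111755371094) (112.8985824584961, 118.08590698242188) [495.86063587 216.08515794]
flask [531.  -2.]
pointer [401. 118.]
hub [496. 214.]
pegs [571. 286.]
 [522. 108.]
 [392. 232.]
```

View pics/topc.png

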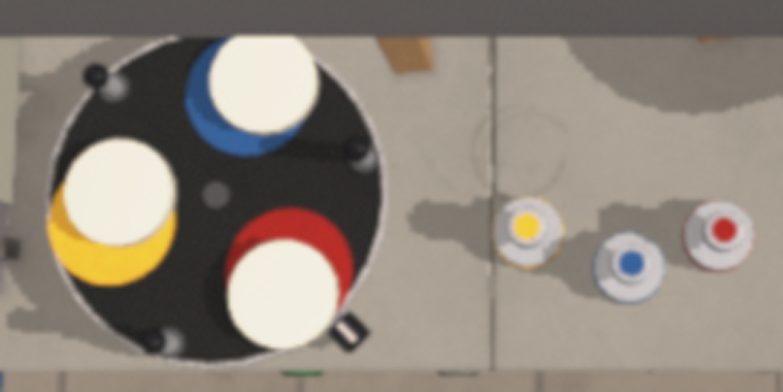

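The close crop confirms it: red disc toward the robot from its mark, yellow and blue both offset, all pegs clear. The axis is at about (496,215), so work_spot is about (443,162). I'm moving over the work spot with yaw 180 (tool x = −X, tool y = +Y).

Emit:
{"method": "send_rows", "body": {
  "targets": "-.09 -.0664 .003 0 0 -6 0;-.178 -.1328 .006 0 0 -12 0;-.267 -.1992 .01 0 0 -18 0;-.356 -.266 .013 0 0 -20.9 0;-.356 -.266 .013 0 0 -20.9 0;-.356 -.266 .013 0 0 -20.9 0;-.356 -.266 .013 0 0 -20.9 0;-.356 -.266 .013 0 0 -20.9 0;-.356 -.266 .013 0 0 -20.9 0;-.356 -.266 .013 0 0 -20.9 0;-.356 -.266 .013 0 0 -20.9 0;-.356 -.266 .013 0 0 -20.9 0"
}}

```text
time_s: 1.2
ee_pos: [444.9, 158.2, 200.7]
ee_rot: [-179.9, 0.1, 179.8]
force: [-0.3, 0.5, 0.0]
gripper_width: 14.0
gripper_force: 0.0
```

Run:
```python
from h import *
f=grab('wrist','w1.png');s=env.state();print(s['time_s'],s['ee_pos'],s['ee_rot'],s['qpos'],s['force'],f['eye'],f['attitude'])
```

```text
1.25 [443.54366918 160.22206274 200.69053631] [-1.79995118e+02 -2.18095091e-02  1.79786935e+02] [ 1.84623360e+01  9.55936652e+00  1.03655030e+02  2.56613164e-03
  6.68078282e+01 -7.13256105e+01] [ 0.18250869  0.20806602 -0.09292986] [362.9868007  158.13424611 371.12216656] [-1.66766953e+01  7.31035870e-02  8.97423612e+01]
```

View pics/w1.png

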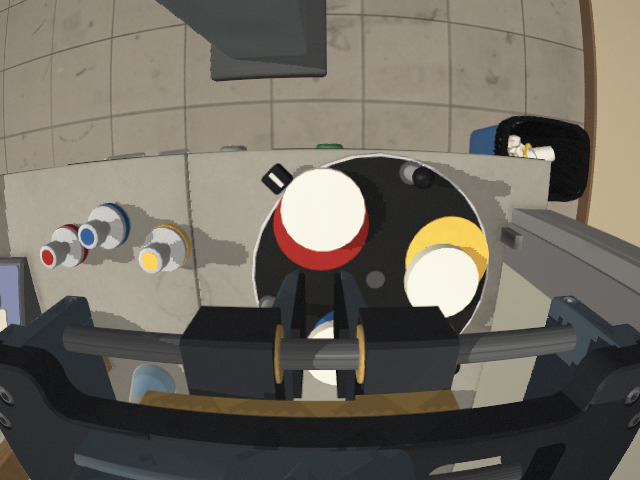

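The wrist view shows the red disc at (323,210) with its mark below it, towards the hub. The yellow disc is at (442,283), the weights at (65,245), (105,226) and (165,250), the flask at (155,385) and the pointer at (277,179). Next I fit circles.

```bash
cat >> h.py <<'E'
from scipy.optimize import least_squares
def circ(P,r,g,s=1.5):
    o=least_squares(lambda c:np.hypot(*(P-c).T)-r,g,loss='soft_l1',f_scale=s); return o.x,np.median(np.abs(o.fun))
def edge(m):
    return np.vstack([c[:,0] for c in cv2.findContours(m.astype(np.uint8),cv2.RETR_EXTERNAL,cv2.CHAIN_APPROX_NONE)[0]])
def look(cam='wrist',C=np.array([496.,215]),save=None,verbose=True):
    f=grab(cam,save);fi=cam=='wrist';img=f['image'];cm,w=colmask(img);out={}
    h=cv2.cvtColor(img,cv2.COLOR_BGR2HSV);H_,S_,V_=h[...,0],h[...,1].astype(int),h[...,2]
    nw=(S_>=45)&(V_>90)
    for k in cm:
        cs=[]
        for a,c,m in comps(cm[k],150):
            p=onz(f,*c,40,fi)
            if np.hypot(*(p-C))<125: cs.append((a,p,m))
        if cs:
            a,p,m=max(cs,key=lambda t:t[0]);e=edge(m)
            # keep only mark edge facing non-white
            wd=cv2.dilate(w.astype(np.uint8),np.ones((5,5)))
            e=np.array([q for q in e if not wd[q[1],q[0]] and 2<q[0]<637 and 2<q[1]<477])
            P=np.array([onz(f,*q,40,fi) for q in e])
            ang=np.arctan2(*(p-C)[::-1]);g=C+75*np.array([np.cos(ang),np.sin(ang)])
            out['mark_'+k]=circ(P,44,g)
    i=0
    for a,c,m in comps(w,600):
        p=onz(f,*c,56,fi)
        if np.hypot(*(p-C))<125:
            P=np.array([onz(f,*q,56,fi) for q in edge(m)])
            out['disc%d'%i]=circ(P,37,p);i+=1
    for k in cm:
        for a,c,m in comps(cm[k],8):
            for z in (56,112):
                p=onz(f,*c,z,fi)
                if z==56 and np.hypot(*(p-C))>150 and 300<p[0]<600 and a<600 and p[1]>-250: out['dot_%s_%d'%(k,a)]=(p,a)
    if verbose:
        for k,v in out.items(): print(k,v[0].round(1),round(float(v[1]),2))
    return f,out
E
python3 - <<'E'
from h import *
f,o=look()
C=np.array([496.,215])
# table rim fit
img=f['image'];g=cv2.cvtColor(img,cv2.COLOR_BGR2GRAY)
h=cv2.cvtColor(img,cv2.COLOR_BGR2HSV)
d=(g<60)
pts=[]
for a in np.radians(np.arange(150,330,1)):
    # project rays outward in world, find black->bright transition using image sampling
    pass
U,V=np.meshgrid(np.arange(200,500),np.arange(140,300))
P=np.array([onz(f,u,v,40,True) for u,v in zip(U.ravel(),V.ravel())])
r=np.hypot(*(P-C).T);b=d[V.ravel(),U.ravel()]
E=cv2.Canny(g,60,150)[V.ravel(),U.ravel()]>0
q=P[E&(abs(r-120)<7)];print('rim',circ(q,120,C))
E
```

```text
mark_red [442.3 158.5] 0.24
mark_yellow [478.5 283.4] 0.57
disc0 [425.7 160.3] 1.07
disc1 [494.8 274.2] 1.44
dot_red_26 [435.8 -99.6] 26.0
dot_red_36 [466.7 -85.5] 36.0
dot_red_120 [ 469.8 -142.3] 120.0
dot_yellow_70 [364.  351.6] 70.0
dot_yellow_166 [448.5  28.2] 166.0
dot_yellow_205 [472.2  -6.6] 205.0
dot_blue_467 [359.2 306.9] 467.0
dot_blue_8 [416.4 -41.3] 8.0
dot_blue_151 [447.  -78.4] 151.0
rim (array([497.65907386, 211.38430909]), np.float64(2.0964489815626592))
```

Emit:
{"method": "send_rows", "body": {
  "targets": ".004 -.001 0 0 0 7 100;.009 -.002 0 0 0 14 100;.014 -.003 .02 0 0 21 100;.014 -.003 .03 0 0 28 100;.014 -.003 .04 0 0 35 100;.014 -.003 .05 0 0 42 100;.014 -.003 .06 0 0 49 100;.014 -.003 .07 0 0 56 100;.014 -.003 .08 0 0 63 100;.014 -.003 .09 0 0 70 100;.014 -.003 .10 0 0 77 100;.014 -.003 .10 0 0 84 100"
}}

```text
time_s: 2.3
ee_pos: [426.4, 160.2, 99.3]
ee_rot: [-179.8, 0.0, 95.8]
force: [-0.3, 0.6, -0.0]
gripper_width: 83.3
gripper_force: 0.0
```

Emit:
{"method": "send_rows", "body": {
  "targets": "0 0 0 0 0 6 100;0 0 0 0 0 6 100;0 0 0 0 0 6 100;0 0 0 0 0 6 100"
}}

```text
time_s: 2.63
ee_pos: [428.3, 159.9, 101.1]
ee_rot: [180.0, -0.0, 90.3]
force: [-0.0, -0.4, 0.1]
gripper_width: 91.0
gripper_force: 0.0
```

Run:
```python
from h import *
f,o=look(save='w2.png');s=env.state();print(s['ee_pos'],s['ee_rot'],s['qpos'],f['eye'])
```

```text
mark_red [442.2 157.9] 0.48
mark_yellow [478.6 283.9] 0.79
mark_blue [570.  189.7] 1.53
disc0 [496.  273.6] 1.94
disc1 [424.1 161.5] 2.82
disc2 [574.9 177.9] 0.97
dot_yellow_59 [563.7 -49.7] 59.0
[428.41568456 159.70623443 101.10729384] [ 1.79988490e+02 -1.65760308e-02  9.02156808e+01] [1.89945439e+01 1.41428530e+01 1.14004502e+02 1.52476445e-02
 5.18364125e+01 1.87694448e+01] [427.36310775 240.25977095 271.61647684]
```

View pics/w2.png

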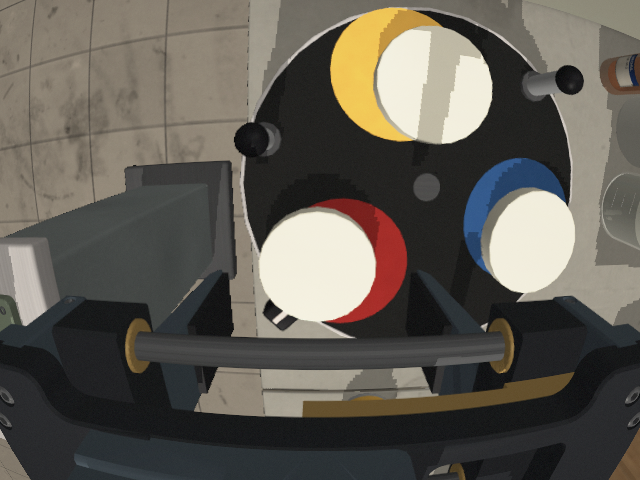

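The fingers at about (200,350) and (440,340) straddle the red disc (317,265). Descending, shifting +X onto the mark, then closing to 84 % (~76 mm).

Emit:
{"method": "send_rows", "body": {
  "targets": "-.0015 -.001 .02 0 0 0 100;-.0015 -.001 .04 0 0 0 100;-.0015 -.001 .055 0 0 0 100;-.0015 -.001 .055 0 0 0 100;-.0015 .002 .055 0 0 0 100;-.0015 .005 .055 0 0 0 100;-.0015 .008 .055 0 0 0 100;-.0015 .011 .055 0 0 0 100;-.0015 .014 .055 0 0 0 100;-.0015 .014 .055 0 0 0 96;-.0015 .014 .055 0 0 0 92;-.0015 .014 .055 0 0 0 88",
  "grip_force": 5
}}

```text
time_s: 3.68
ee_pos: [442.1, 157.4, 46.0]
ee_rot: [-179.9, 0.0, 90.1]
force: [-3.6, -0.9, 1.6]
gripper_width: 81.4
gripper_force: 1.7
```

Emit:
{"method": "send_rows", "body": {
  "targets": "0 0 0 0 0 0 86;0 0 0 0 0 0 84;0 0 0 0 0 0 83;0 0 0 0 0 0 83;0 0 0 0 0 0 88;0 0 0 0 0 0 100;0 0 0 0 0 0 100;0 0 -.02 0 0 0 100;0 0 -.055 0 0 0 100;0 0 -.055 0 0 0 100"
}}

```text
time_s: 4.52
ee_pos: [447.2, 159.1, 105.9]
ee_rot: [179.3, -0.2, 90.1]
force: [1.0, 0.8, 0.9]
gripper_width: 91.2
gripper_force: 0.0
```

Emit:
{"method": "send_rows", "body": {
  "targets": "0 0 0 0 0 -7 100;0 0 0 0 0 -14 100;0 0 0 0 0 -21 100;0 0 0 0 0 -28 100;0 0 0 0 0 -35 100;0 0 0 0 0 -42 100;0 0 0 0 0 -49 100;0 0 0 0 0 -56 100;0 0 0 0 0 -63 100;0 0 0 0 0 -70 100;0 0 0 0 0 -77 100;0 0 0 0 0 -84 100"
}}

```text
time_s: 5.52
ee_pos: [443.5, 157.9, 101.0]
ee_rot: [179.9, 0.1, 174.4]
force: [-0.4, 0.4, -0.7]
gripper_width: 90.8
gripper_force: 0.0
```

Emit:
{"method": "send_rows", "body": {
  "targets": "0 0 0 0 0 -6 100;0 0 0 0 0 -6 100;0 0 0 0 0 -6 100;0 0 0 0 0 -6 100"
}}

```text
time_s: 5.85
ee_pos: [443.0, 157.7, 100.9]
ee_rot: [180.0, 0.0, 179.9]
force: [0.9, -0.3, 0.6]
gripper_width: 91.4
gripper_force: 0.0
```

Run:
```python
from h import *
f,o=look(save='w3.png');s=env.state();print(s['ee_pos'],s['ee_rot'],s['time_s'],f['eye'])
```

```text
mark_red [443.8 157.8] 0.35
mark_yellow [543.9 271.2] 24.1
mark_blue [573.2 189.2] 4.19
disc0 [409.8 196.3] 5.29
disc1 [437.6 160.9] 0.98
disc2 [478.9 239.5] 8.22
dot_red_46 [430.7 -84.8] 46.0
dot_red_38 [462.8 -73.5] 38.0
dot_yellow_105 [364.2 302.8] 105.0
dot_yellow_336 [443.2  35.8] 336.0
dot_yellow_50 [465.8  -6.8] 50.0
dot_yellow_574 [503.3  19.9] 574.0
dot_blue_16 [413.  -33.3] 16.0
dot_blue_212 [447.  -78.4] 212.0
dot_blue_15 [445.6 -22.2] 15.0
[442.90655345 157.72922836 100.94039619] [1.79982829e+02 3.11889477e-02 1.79953599e+02] 5.9 [361.15233795 157.06068442 271.38133335]
```

View pics/w3.png

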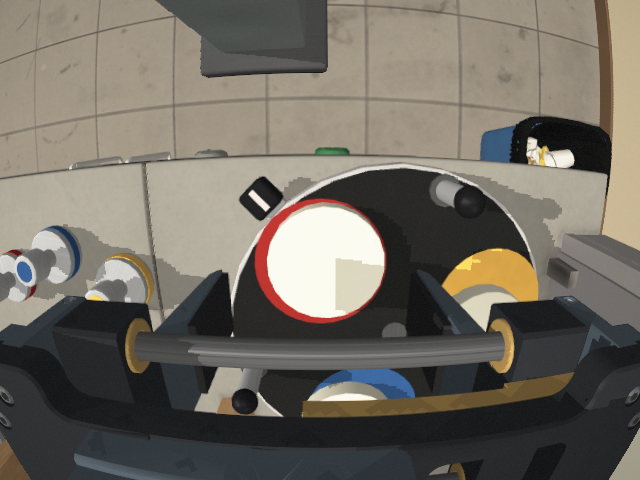

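The red disc (325,262) is now nearly centred on its mark, with about 3 mm left in Y. Squeezing along Y and re-measuring, with the disc's wall now handled in the fit.

Emit:
{"method": "send_rows", "body": {
  "targets": "0 0 .02 0 0 0 100;0 0 .04 0 0 0 100;0 0 .055 0 0 0 100;0 0 .055 0 0 0 100;0 0 .055 0 0 0 95;0 0 .055 0 0 0 90;0 0 .055 0 0 0 86;0 0 .055 0 0 0 83;0 0 .055 0 0 0 83;0 0 .055 0 0 0 83;0 0 .055 0 0 0 100;0 0 .055 0 0 0 100"
}}

```text
time_s: 6.9
ee_pos: [442.5, 157.4, 46.0]
ee_rot: [-180.0, -0.0, -179.9]
force: [-0.1, -0.1, -0.1]
gripper_width: 86.0
gripper_force: 0.0
```

Emit:
{"method": "send_rows", "body": {
  "targets": "0 0 0 0 0 0 100;0 0 -.03 0 0 0 100;0 0 -.07 0 0 0 100;0 0 -.11 0 0 0 100;0 0 -.155 0 0 0 100;0 0 -.155 0 0 0 100;0 0 -.155 0 0 0 100;0 0 -.155 0 0 0 100"
}}

```text
time_s: 7.57
ee_pos: [442.0, 157.4, 200.4]
ee_rot: [-180.0, -0.0, -179.9]
force: [-0.2, 1.0, -0.7]
gripper_width: 91.4
gripper_force: 0.0
```

```bash
cat >> h.py <<'E'
def look2(C=np.array([495.5,211.5]),save=None):
    """wrist: discs (far edge at z56, near edge at z40) and marks"""
    f=grab('wrist',save);img=f['image'];cm,w=colmask(img);ey=np.array(f['eye'])[:2]
    h=cv2.cvtColor(img,cv2.COLOR_BGR2HSV).astype(int);w=(h[...,1]<45)&(h[...,2]>150)
    wd=cv2.dilate(w.astype(np.uint8),np.ones((5,5)))
    for a,c,m in comps(w,1500):
        p=onz(f,*c,56,True)
        if np.hypot(*(p-C))>120: continue
        P=[]
        for q in edge(m):
            a56=onz(f,*q,56,True);t=(a56-p)@(p-ey)/np.hypot(*(p-ey))
            if t>8: P.append(a56)
            elif t<-8: P.append(onz(f,*q,40,True))
        c,r=circ(np.array(P),37,p);print('disc',c.round(1),round(r,2))
    for k in cm:
        m=cm[k].copy();big=[(a,m2) for a,c,m2 in comps(m,150) if np.hypot(*(onz(f,*c,40,True)-C))<125]
        if not big: continue
        m=max(big,key=lambda t:t[0])[1]
        e=np.array([q for q in edge(m) if not wd[q[1],q[0]] and 2<q[0]<637 and 2<q[1]<477])
        if len(e)<20: continue
        P=np.array([onz(f,*q,40,True) for q in e]);g=P.mean(0)
        c,r=circ(P,44,g);print('mark',k,c.round(1),round(r,2),len(e))
    for k in cm:
        for a,c,m in comps(cm[k],15):
            p=onz(f,*c,56,True)
            if 380<p[0]<560 and -250<p[1]<60: print('col',k,a,'z56',p.round(1))
    s=env.state();print('tcp',s['ee_pos'].round(1),s['ee_rot'].round(1),'t',s['time_s'])
    return f
E
python3 - <<'E'
from h import *
f=look2(save='w4.png')
E
```

```text
disc [395.7 144.9] 69.42
disc [438.5 159. ] 1.4
disc [498.  276.6] 2.03
mark red [443.4 157.4] 0.26 216
mark yellow [476.8 282.9] 0.38 141
mark blue [570.9 190. ] 2.38 140
col red 32 z56 [435.6 -98.9]
col red 41 z56 [465.6 -85.8]
col red 124 z56 [ 469.7 -142.5]
col yellow 148 z56 [448.1  29. ]
col yellow 205 z56 [472.3  -6.6]
col blue 154 z56 [446.9 -78.4]
tcp [441.6 157.2 199.5] [-179.9   -0.2 -179.9] t 7.6167
```

View pics/w4.png

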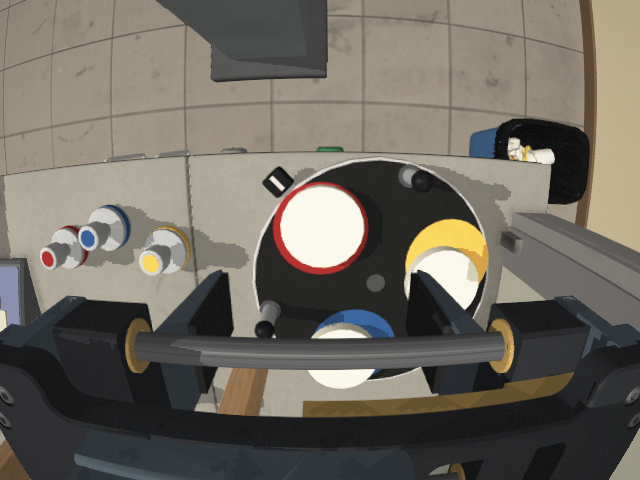

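The red disc at (322,228) sits inside the ring, mark rows ~181–273. Checking the borders with scanlines, plus a second opinion from the top camera.

Run:
```python
from h import *
f=grab('wrist');img=f['image']
for v in (175,178,181,183,185,187,189,262,264,266,268,270,272,274): print(v,img[v,321],onz(f,321,v,40,True).round(1),onz(f,321,v,56,True).round(1))
for u in (270,272,274,276,278,280,282,284,360,362,364,366,368,370): print(u,img[226,u],onz(f,u,226,40,True).round(1)[1],onz(f,u,226,56,True).round(1)[1])
print(f['eye'])
```

```text
175 [108 113 117] [392.8 158.1] [391.2 158. ]
178 [36 37 40] [395.5 158.1] [393.8 158. ]
181 [35 37 38] [398.2 158.1] [396.3 158. ]
183 [ 43  48 154] [400.  158.1] [398. 158.]
185 [ 96 109 172] [401.8 158.1] [399.8 158. ]
187 [156 175 182] [403.6 158.1] [401.5 158. ]
189 [237 249 251] [405.4 158.1] [403.2 158. ]
262 [236 249 251] [474.2 158.2] [468.7 158.2]
264 [236 249 251] [476.2 158.2] [470.6 158.2]
266 [236 249 251] [478.2 158.2] [472.5 158.2]
268 [175 198 234] [480.2 158.2] [474.4 158.2]
270 [ 46  50 179] [482.2 158.3] [476.3 158.2]
272 [ 45  50 179] [484.2 158.3] [478.2 158.2]
274 [ 45  49 176] [486.3 158.3] [480.2 158.2]
270 [36 38 38] 111.3 113.5
272 [38 41 55] 113.2 115.3
274 [ 47  52 184] 115.0 117.0
276 [ 48  52 185] 116.9 118.8
278 [ 48  53 186] 118.7 120.6
280 [149 168 223] 120.6 122.3
282 [237 249 251] 122.4 124.1
284 [236 249 251] 124.3 125.8
360 [235 248 250] 193.9 192.1
362 [237 249 251] 195.8 193.9
364 [130 146 179] 197.6 195.6
366 [ 33  37 131] 199.5 197.4
368 [29 31 90] 201.3 199.2
370 [27 29 29] 203.2 200.9
[360.31468516 156.54814263 370.24786451]
```

Offset of disc against mark is about (−4.5, +1.2) mm. Squeezing along X again with the gripper centre shifted +4 mm.

Emit:
{"method": "send_rows", "body": {
  "targets": "0 0 0 0 0 7 100;0 0 .01 0 0 14 100;0 0 .02 0 0 21 100;0 0 .03 0 0 28 100;0 0 .04 0 0 35 100;0 0 .05 0 0 42 100;0 0 .06 0 0 49 100;0 0 .07 0 0 56 100;0 0 .08 0 0 63 100;0 0 .09 0 0 70 100;0 0 .10 0 0 77 100;0 0 .10 0 0 84 100"
}}

```text
time_s: 8.67
ee_pos: [439.9, 156.7, 97.3]
ee_rot: [-179.5, 0.1, 95.7]
force: [-0.4, -0.1, -0.2]
gripper_width: 91.0
gripper_force: 0.0
```

Emit:
{"method": "send_rows", "body": {
  "targets": "0 0 0 0 0 6 100;0 0 0 0 0 6 100;0 0 .025 0 0 6 100;0 0 .055 0 0 6 100;0 0 .055 0 0 6 100;0 0 .055 0 0 6 100;0 .002 .055 0 0 6 100;0 .004 .055 0 0 6 100;0 .004 .055 0 0 6 96;0 .004 .055 0 0 6 90;0 .004 .055 0 0 6 86;0 .004 .055 0 0 6 83"
}}

```text
time_s: 9.67
ee_pos: [445.6, 157.7, 46.2]
ee_rot: [-179.9, 0.0, 90.1]
force: [-3.7, -1.5, 2.5]
gripper_width: 76.3
gripper_force: 1.7
```

Emit:
{"method": "send_rows", "body": {
  "targets": "0 0 0 0 0 0 82;0 0 0 0 0 0 82;0 0 0 0 0 0 82;0 0 0 0 0 0 82"
}}

```text
time_s: 10.0
ee_pos: [446.6, 158.0, 46.0]
ee_rot: [-180.0, 0.0, 90.1]
force: [-2.9, -1.1, 2.9]
gripper_width: 74.8
gripper_force: 1.5
```

Emit:
{"method": "send_rows", "body": {
  "targets": "0 0 0 0 0 0 90;0 0 0 0 0 0 100;0 0 0 0 0 0 100;0 0 0 0 0 0 100;0 0 -.01 0 0 0 100;0 0 -.03 0 0 0 100;0 0 -.055 0 0 0 100;0 0 -.055 0 0 0 100;0 0 -.055 0 0 0 100"
}}

```text
time_s: 10.75
ee_pos: [447.9, 158.5, 102.1]
ee_rot: [179.8, -0.1, 90.1]
force: [-0.0, 0.3, 0.0]
gripper_width: 91.3
gripper_force: 0.0
```

```bash
cat >> h.py <<'E'
def borders(f,c,red,n=16,R0=44):
    """from mark centre guess c: radial scan; disc far edge etc. fit separately the white edge and mark edge"""
    pass
E
python3 - <<'E'
from h import *
f=look2(save='w5.png')
E
```

```text
disc [605.6 241.3] 54.04
disc [495.1 275.6] 1.08
disc [415.3 156.2] 10.9
disc [444.4 159.7] 1.81
mark red [443.7 157.2] 0.23 313
mark yellow [476.  283.1] 0.15 201
mark blue [570.4 191.2] 1.47 309
col yellow 4140 z56 [537.7  49.4]
tcp [446.8 158.1 101. ] [179.9  -0.   90.1] t 10.8
```

View pics/w5.png

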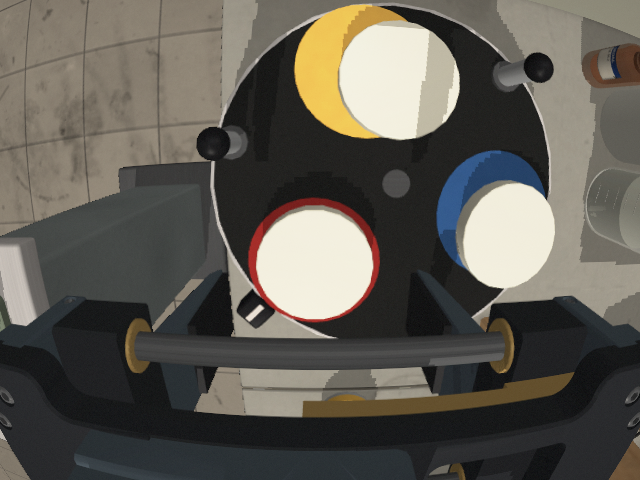

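X is now centred (borders 8 and 7 px left and right), with Y slightly +. So TCP ≈ camera + (3, −1.4), and the work spot in TCP terms is about (446, 156). Squeezing Y there.

Emit:
{"method": "send_rows", "body": {
  "targets": "-.002 -.001 0 0 0 -7 100;-.002 -.001 0 0 0 -14 100;-.002 -.001 0 0 0 -21 100;-.002 -.001 0 0 0 -28 100;-.002 -.001 0 0 0 -35 100;-.002 -.001 0 0 0 -42 100;-.002 -.001 0 0 0 -49 100;-.002 -.001 0 0 0 -56 100;-.002 -.001 0 0 0 -63 100;-.002 -.001 0 0 0 -70 100;-.002 -.001 0 0 0 -77 100;-.002 -.001 0 0 0 -84 100"
}}

```text
time_s: 11.8
ee_pos: [444.8, 155.8, 99.6]
ee_rot: [-179.9, -0.1, 174.4]
force: [0.2, 0.0, -0.2]
gripper_width: 91.3
gripper_force: 0.0
```

Emit:
{"method": "send_rows", "body": {
  "targets": "0 0 0 0 0 -6 100;0 0 .02 0 0 -6 100;0 0 .04 0 0 -6 100;0 0 .055 0 0 -6 100;0 0 .055 0 0 -6 100;0 0 .055 0 0 -6 95;0 0 .055 0 0 -6 90;0 0 .055 0 0 -6 86;0 0 .055 0 0 -6 82;0 0 .055 0 0 -6 82;0 0 .055 0 0 -6 82;0 0 .055 0 0 -6 82"
}}

```text
time_s: 12.8
ee_pos: [446.2, 156.3, 46.5]
ee_rot: [180.0, 0.1, -179.9]
force: [0.3, 1.9, 1.1]
gripper_width: 74.7
gripper_force: 0.6
```

Emit:
{"method": "send_rows", "body": {
  "targets": "0 0 0 0 0 0 90;0 0 0 0 0 0 100;0 0 0 0 0 0 100;0 0 0 0 0 0 100;0 0 -.02 0 0 0 100;0 0 -.06 0 0 0 100;0 0 -.10 0 0 0 100;0 0 -.145 0 0 0 100;0 0 -.145 0 0 0 100;0 0 -.145 0 0 0 100"
}}

```text
time_s: 13.63
ee_pos: [447.3, 156.5, 193.7]
ee_rot: [179.9, 0.4, -179.9]
force: [-0.1, 0.7, -0.4]
gripper_width: 91.1
gripper_force: 0.0
```

```bash
cat >> h.py <<'E'
def scan(f,c):
    """centres of disc & mark from horizontal/vertical world scanlines through mark centre c"""
    img=f['image'];cm,_=colmask(img);anyc=cm['red']|cm['yellow']|cm['blue'];ey=np.array(f['eye'])
    h=cv2.cvtColor(img,cv2.COLOR_BGR2HSV).astype(int);W=(h[...,1]<60)&(h[...,2]>140)
    F=240/np.tan(np.radians(f['fovy']/2));A=att(f)
    def px(p):
        d=A.T@(np.array(p)-ey);t=np.arccos(-d[2]/np.linalg.norm(d));r=np.hypot(d[0],d[1])
        return int(round(f['cx']+F*t*d[0]/r)),int(round(f['cy']-F*t*d[1]/r))
    for i,n in ((0,'X'),(1,'Y')):
        e=[]
        for sgn in (-1,1):
            far=sgn*(c[i]-ey[i])>0; z=56 if far else 40
            def run(M,z,r0,r1):
                last=None
                for r in np.arange(r0,r1,.25):
                    p=[c[0],c[1],z];p[i]+=sgn*r;u,v=px(p)
                    if 0<=u<640 and 0<=v<480 and M[v,u]: last=p[i]
                return last
            e.append((run(W,z,25,46),run(anyc,40,34,55)))
        d=[e[0][0],e[1][0]];m=[e[0][1],e[1][1]]
        print(n,'disc edges',d,'mid',None if None in d else sum(d)/2,'| mark',m,'mid',None if None in m else sum(m)/2)
E
python3 - <<'E'
from h import *
f=look2(); scan(f,(443.4,157.4))
E
```

```text
disc [412.  190.5] 80.38
disc [444.2 156.7] 1.43
disc [497.4 276.6] 1.89
mark red [443.6 157.4] 0.24 166
mark yellow [476.7 283. ] 0.33 137
mark blue [570.6 189.9] 2.18 141
col red 37 z56 [436.5 -95.9]
col red 43 z56 [466.2 -85.5]
col red 124 z56 [ 469.6 -142.3]
col yellow 159 z56 [448.8  29.2]
col yellow 215 z56 [472.2  -6.7]
col blue 161 z56 [447.1 -78.5]
tcp [445.8 156.  191.5] [ 1.800e+02  1.000e-01 -1.799e+02] t 13.6833
X disc edges [np.float64(408.65), np.float64(480.65)] mid 444.65 | mark [np.float64(398.9), None] mid None
Y disc edges [np.float64(118.9), np.float64(192.4)] mid 155.65 | mark [np.float64(113.4), np.float64(201.4)] mid 157.4
```

Red disc is within ~1.5 mm of its mark. On to the red weight.

Emit:
{"method": "send_rows", "body": {
  "targets": "-.003 -.035 0 0 0 0 60;-.006 -.07 .01 0 0 0 60;-.01 -.11 .02 0 0 0 60;-.013 -.15 .03 0 0 0 60;-.017 -.19 .04 0 0 0 60;-.02 -.23 .05 0 0 0 60;-.024 -.27 .06 0 0 0 60;-.026 -.29 .065 0 0 0 60;-.026 -.2985 .07 0 0 0 60;-.026 -.2985 .07 0 0 0 60;-.026 -.2985 .07 0 0 0 60;-.026 -.2985 .07 0 0 0 60"
}}

```text
time_s: 14.68
ee_pos: [471.4, -141.0, 120.5]
ee_rot: [179.9, -0.1, -179.9]
force: [0.4, 0.1, 0.7]
gripper_width: 55.0
gripper_force: 0.0
```

Run:
```python
from h import *
f=look2(save='w6.png')
```

```text
mark red [442.2 158.6] 0.61 80
mark blue [580.5 173.9] 2.82 36
col red 112 z56 [ 438.7 -141.6]
col red 501 z56 [ 469.7 -142.8]
col yellow 259 z56 [450.3 -43.9]
col yellow 362 z56 [472.3  -7.1]
col yellow 473 z56 [ 544.6 -235. ]
col yellow 534 z56 [544.8 -47.8]
col blue 71 z56 [ 426.2 -104.2]
col blue 472 z56 [447.1 -78.9]
tcp [ 471.7 -141.   120.9] [ 180.    -0.  -179.8] t 14.7333
```

View pics/w6.png

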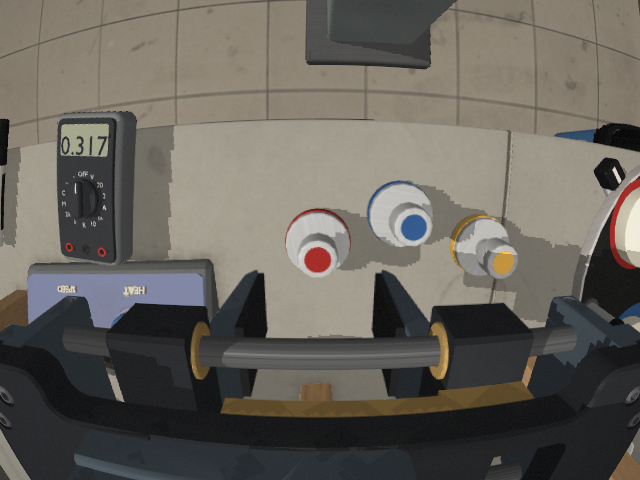

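The fingers bracket the red knob (dot at (318,259)) and the hotplate and blue weight are clear. Descend and grip.

Emit:
{"method": "send_rows", "body": {
  "targets": "-.0005 -.0015 .03 0 0 0 60;-.0005 -.0015 .06 0 0 0 60;-.0005 -.0015 .08 0 0 0 60;-.0005 -.0015 .094 0 0 0 60;-.0005 -.0015 .094 0 0 0 60;-.0005 -.0015 .094 0 0 0 60;-.0005 -.0015 .094 0 0 0 40;-.0005 -.0015 .094 0 0 0 25;-.0005 -.0015 .094 0 0 0 15;-.0005 -.0015 .094 0 0 0 15;-.0005 -.0015 .094 0 0 0 15;-.0005 -.0015 .094 0 0 0 15",
  "grip_force": 30
}}

```text
time_s: 15.73
ee_pos: [472.9, -143.8, 27.6]
ee_rot: [180.0, 0.1, -180.0]
force: [-0.4, 1.6, 5.2]
gripper_width: 27.6
gripper_force: 30.0
```

Emit:
{"method": "send_rows", "body": {
  "targets": "0 0 0 0 0 0 15;0 0 -.02 0 0 0 15;0 0 -.05 0 0 0 15;0 0 -.08 0 0 0 15;0 0 -.11 0 0 0 15;0 0 -.13 0 0 0 15;0 0 -.13 0 0 0 15"
}}

```text
time_s: 16.32
ee_pos: [474.8, -145.0, 160.7]
ee_rot: [-179.8, 0.5, -179.9]
force: [1.1, -0.9, -2.8]
gripper_width: 27.1
gripper_force: 30.0
```

Emit:
{"method": "send_rows", "body": {
  "targets": ".003 .035 0 0 0 0 15;.006 .07 0 0 0 0 15;.009 .105 0 0 0 0 15;.012 .14 0 0 0 0 15;.015 .175 0 0 0 0 15;.018 .21 0 0 0 0 15;.021 .245 0 0 0 0 15;.024 .28 0 0 0 0 15;.0253 .2993 0 0 0 0 15;.0253 .2993 0 0 0 0 15;.0253 .2993 0 0 0 0 15;.0253 .2993 0 0 0 0 15"
}}

```text
time_s: 17.32
ee_pos: [446.0, 154.5, 155.6]
ee_rot: [-179.9, -0.1, -179.9]
force: [-0.1, 0.1, -3.3]
gripper_width: 27.2
gripper_force: 30.0
```

Emit:
{"method": "send_rows", "body": {
  "targets": "0 0 .02 0 0 0 15;0 0 .035 0 0 0 15;0 0 .05 0 0 0 15;0 0 .055 0 0 0 15;0 0 .055 0 0 0 15;0 0 .055 0 0 0 15"
}}

```text
time_s: 17.82
ee_pos: [447.1, 154.6, 102.0]
ee_rot: [-180.0, -0.0, 180.0]
force: [-0.1, 0.2, -3.1]
gripper_width: 27.5
gripper_force: 30.0
```

Run:
```python
from h import *
f=look2(save='w7.png');scan(f,(443.4,157.4));print(env.state()['gripper_width'],env.state()['force'])
```

```text
disc [408.2 177.6] 63.02
disc [446.  156.1] 0.93
disc [419.1 171. ] 8.64
disc [457.1 293.3] 5.28
mark red [443.8 157.7] 0.31 216
mark yellow [555.4 162.4] 28.67 611
mark blue [576.7 182.7] 1.22 39
col yellow 333 z56 [444.3  35.2]
col yellow 313 z56 [472.3  -6.6]
col blue 23 z56 [414.7 -32.1]
col blue 215 z56 [446.9 -78.4]
col blue 33 z56 [444.7 -21.8]
tcp [447.5 155.  102.5] [1.8e+02 1.0e-01 1.8e+02] t 17.8667
X disc edges [np.float64(407.9), np.float64(471.9)] mid 439.9 | mark [np.float64(398.9), np.float64(498.15)] mid 448.525
Y disc edges [np.float64(118.4), np.float64(192.9)] mid 155.65 | mark [np.float64(113.65), np.float64(202.15)] mid 157.9
27.335852316766363 [-0.66772343  0.03727898 -1.97191478]
```

View pics/w7.png

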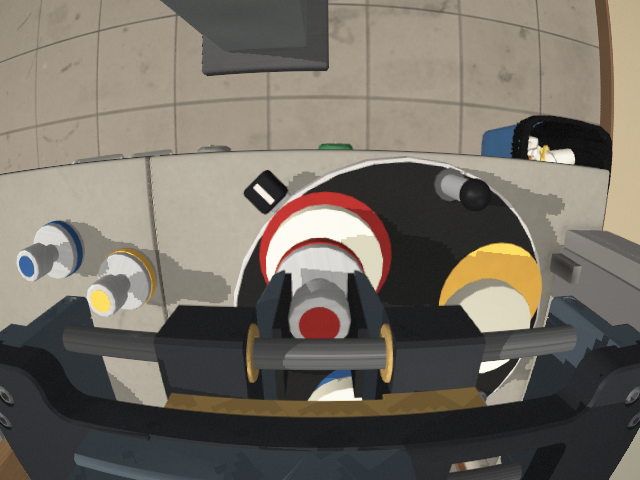

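The weight is above the disc (weight dot (319,324), disc behind it at (325,250)). Setting it down slowly with +1 mm Y.

Emit:
{"method": "send_rows", "body": {
  "targets": "0 .001 .006 0 0 0 15;0 .001 .012 0 0 0 15;0 .001 .015 0 0 0 15;0 .001 .017 0 0 0 15;0 .001 .018 0 0 0 15;0 .001 .019 0 0 0 15;0 .001 .0195 0 0 0 15;0 .001 .0195 0 0 0 15"
}}

```text
time_s: 18.53
ee_pos: [447.0, 156.2, 83.6]
ee_rot: [-180.0, 0.0, -179.9]
force: [-2.7, -1.7, 6.7]
gripper_width: 27.3
gripper_force: 30.0
```

Emit:
{"method": "send_rows", "body": {
  "targets": "0 0 0 0 0 0 20;0 0 0 0 0 0 35;0 0 0 0 0 0 60;0 0 0 0 0 0 60;0 0 0 0 0 0 60;0 0 -.02 0 0 0 60;0 0 -.05 0 0 0 60;0 0 -.08 0 0 0 60;0 0 -.11 0 0 0 60;0 0 -.11 0 0 0 60;0 0 -.11 0 0 0 60"
}}

```text
time_s: 19.45
ee_pos: [447.9, 156.7, 193.9]
ee_rot: [179.9, 0.2, -179.9]
force: [-0.7, -0.0, -0.0]
gripper_width: 54.9
gripper_force: 0.0
```

Run:
```python
from h import *
f=look2(save='w8.png');scan(f,(443.4,157.4))
cm,_=colmask(f['image'])
for a,c,m in comps(cm['red'],40): print(a,c.round(1),onz(f,*c,112,True).round(1))
```

```text
disc [409.1 227.2] 86.71
disc [444.  156.8] 1.38
disc [495.2 275.8] 2.13
mark red [443.3 157.6] 0.23 163
mark yellow [476.8 283.3] 0.3 125
mark blue [572.  184.5] 3.6 90
col yellow 152 z56 [448.7  29.2]
col yellow 216 z56 [472.2  -6.7]
col blue 158 z56 [447.  -78.5]
col blue 16 z56 [448.  -30.4]
tcp [446.7 156.3 192.4] [ 180.     0.  -179.9] t 19.5
X disc edges [np.float64(408.15), np.float64(480.15)] mid 444.15 | mark [np.float64(399.15), np.float64(487.9)] mid 443.525
Y disc edges [np.float64(118.9), np.float64(193.4)] mid 156.15 | mark [np.float64(113.65), np.float64(201.65)] mid 157.65
1552 [324.4 205.7] [413.2 159.8]
61 [319.  204.8] [412.6 156. ]
440 [318.6 247.6] [443.4 155.8]
```

View pics/w8.png

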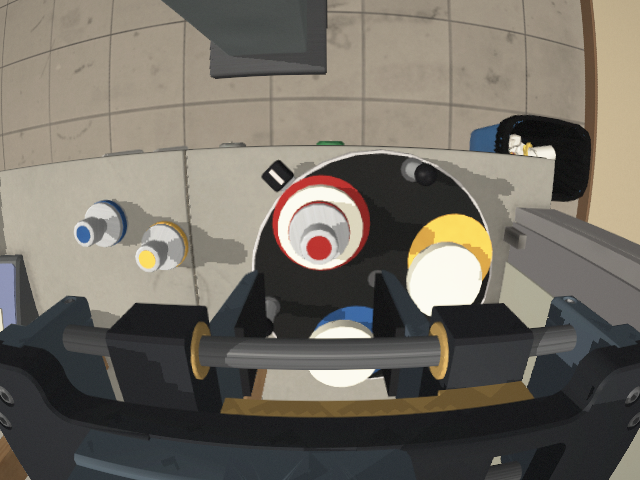

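The red weight stands centred: dot (443.4,155.8), disc (444,156.5), mark (443.4,157.6). Next, turn the table CCW with the peg at 165°. I'll compute the arc rows.

Emit:
{"method": "send_rows", "body": {
  "targets": ".01 .03 .01 0 0 -5 30;.02 .06 .02 0 0 -10 0;.03 .09 .03 0 0 -15 0;.04 .107 .03 0 0 -15 0;.04 .107 .03 0 0 -15 0;.04 .107 .03 0 0 -15 0;.04 .107 .05 0 0 -15 0;.04 .107 .08 0 0 -15 0;.04 .107 .11 0 0 -15 0;.04 .107 .127 0 0 -15 0;.04 .107 .127 0 0 -15 0;.04 .107 .127 0 0 -15 0"
}}

```text
time_s: 20.5
ee_pos: [406.6, 262.0, 64.8]
ee_rot: [-179.9, -0.1, -165.0]
force: [0.1, 0.4, -1.1]
gripper_width: 0.5
gripper_force: 0.0
```

Run:
```python
from h import *
s=env.state();print(s['ee_pos'],s['ee_rot'],s['force'],s['gripper_width'])
A=np.array([499.4,209.8]);y=np.radians(195);tx=np.array([np.cos(y),np.sin(y)]);ty=np.array([np.sin(y),-np.cos(y)])
P=lambda a:A+107*np.array([np.cos(np.radians(a)),np.sin(np.radians(a))])
for a0 in (150,174,198):
    print(a0,'; '.join('%.4f %.4f'%tuple(np.array([(P(a)-P(a0))@tx,(P(a)-P(a0))@ty])/1000) for a in np.arange(a0+2,a0+25,2)))
```

```text
[406.60340373 262.03101807  64.75499968] [-1.79937185e+02 -1.39343318e-01 -1.65008217e+02] [ 0.09095126  0.41524627 -1.07869152] 0.5051664133271411
150 0.0026 -0.0027; 0.0051 -0.0055; 0.0075 -0.0083; 0.0098 -0.0113; 0.0120 -0.0143; 0.0141 -0.0174; 0.0161 -0.0206; 0.0179 -0.0238; 0.0197 -0.0271; 0.0213 -0.0304; 0.0228 -0.0339; 0.0242 -0.0373
174 0.0013 -0.0035; 0.0024 -0.0071; 0.0035 -0.0107; 0.0044 -0.0143; 0.0051 -0.0179; 0.0058 -0.0216; 0.0063 -0.0253; 0.0067 -0.0290; 0.0070 -0.0327; 0.0071 -0.0365; 0.0071 -0.0402; 0.0070 -0.0439
198 -0.0003 -0.0037; -0.0007 -0.0074; -0.0012 -0.0111; -0.0018 -0.0148; -0.0026 -0.0185; -0.0035 -0.0221; -0.0045 -0.0257; -0.0057 -0.0292; -0.0070 -0.0327; -0.0084 -0.0362; -0.0099 -0.0396; -0.0115 -0.0430
```

Emit:
{"method": "send_rows", "body": {
  "targets": ".0026 -.0027 0 0 0 0 0;.0051 -.0055 0 0 0 0 0;.0075 -.0083 0 0 0 0 0;.0098 -.0113 0 0 0 0 0;.012 -.0143 0 0 0 0 0;.0141 -.0174 0 0 0 0 0;.0161 -.0206 0 0 0 0 0;.0179 -.0238 0 0 0 0 0;.0197 -.0271 0 0 0 0 0;.0213 -.0304 0 0 0 0 0;.0228 -.0339 0 0 0 0 0;.0242 -.0373 0 0 0 0 0"
}}

```text
time_s: 21.5
ee_pos: [393.3, 221.0, 65.5]
ee_rot: [180.0, 0.1, -165.0]
force: [1.6, 5.5, 0.3]
gripper_width: 0.5
gripper_force: 2.2
```

Emit:
{"method": "send_rows", "body": {
  "targets": ".0013 -.0035 0 0 0 0 0;.0024 -.0071 0 0 0 0 0;.0035 -.0107 0 0 0 0 0;.0044 -.0143 0 0 0 0 0;.0051 -.0179 0 0 0 0 0;.0058 -.0216 0 0 0 0 0;.0063 -.0253 0 0 0 0 0;.0067 -.029 0 0 0 0 0;.007 -.0327 0 0 0 0 0;.0071 -.0365 0 0 0 0 0;.0071 -.0402 0 0 0 0 0;.007 -.0439 0 0 0 0 0"
}}

```text
time_s: 22.5
ee_pos: [398.4, 177.2, 65.6]
ee_rot: [179.9, 0.1, -165.0]
force: [2.4, 6.2, 0.9]
gripper_width: 0.3
gripper_force: 2.8
```

Emit:
{"method": "send_rows", "body": {
  "targets": "-.0003 -.0037 0 0 0 0 0;-.0007 -.0074 0 0 0 0 0;-.0012 -.0111 0 0 0 0 0;-.0018 -.0148 0 0 0 0 0;-.0026 -.0185 0 0 0 0 0;-.0035 -.0221 0 0 0 0 0;-.0045 -.0257 0 0 0 0 0;-.0057 -.0292 0 0 0 0 0;-.007 -.0327 0 0 0 0 0;-.0084 -.0362 0 0 0 0 0;-.0099 -.0396 0 0 0 0 0;-.0115 -.043 0 0 0 0 0"
}}

```text
time_s: 23.5
ee_pos: [419.8, 138.1, 65.3]
ee_rot: [180.0, -0.0, -164.9]
force: [2.3, 5.0, -0.5]
gripper_width: 0.5
gripper_force: 2.1
```

```bash
cat >> h.py <<'E'
def table():
    f=grab('top');cm,w=colmask(f['image']);A=np.array([496,214])
    for k in cm:
        P=[onz(f,*c,40) for a,c,m in comps(cm[k],60)];P=[p for p in P if np.hypot(*(p-A))<120]
        for p in P: print('top',k,p.round(0),'ang',np.degrees(np.arctan2(*(p-A)[::-1])).round(0))
    s=env.state();print(s['ee_pos'].round(1),s['force'].round(1),s['time_s'])
E
python3 -c "
from h import *
table()"
```

```text
top red [525. 119.] ang -73.0
top blue [516. 269.] ang 71.0
[419.8 137.3  65.2] [ 0.9 -0.2  0.1] 23.55
```

Emit:
{"method": "send_rows", "body": {
  "targets": "0 0 -.03 0 0 0 0;0 0 -.06 0 0 0 0;0 0 -.09 0 0 0 30;-.01 .004 -.127 0 0 5 100;-.02 .008 -.127 0 0 10 100;-.0303 .011 -.127 0 0 15 100;-.0303 .011 -.127 0 0 15 100;-.0303 .011 -.127 0 0 15 100;-.0303 .011 -.127 0 0 15 100;-.0303 .011 -.127 0 0 15 100;-.0303 .011 -.127 0 0 15 100;-.0303 .011 -.127 0 0 15 100"
}}

```text
time_s: 24.55
ee_pos: [445.8, 156.4, 192.2]
ee_rot: [-180.0, -0.1, -179.9]
force: [0.4, -0.1, -0.2]
gripper_width: 64.3
gripper_force: 0.0
```

Emit:
{"method": "send_rows", "body": {
  "targets": "0 0 0 0 0 0 100;0 0 0 0 0 0 100;0 0 0 0 0 0 100;0 0 0 0 0 0 100;0 0 0 0 0 0 100;0 0 0 0 0 0 100;0 0 0 0 0 0 100;0 0 0 0 0 0 100;0 0 0 0 0 0 100;0 0 0 0 0 0 100;0 0 0 0 0 0 100;0 0 0 0 0 0 100"
}}

```text
time_s: 25.55
ee_pos: [446.4, 156.7, 192.5]
ee_rot: [180.0, 0.0, -179.9]
force: [0.5, -0.4, 0.5]
gripper_width: 91.1
gripper_force: 0.0
```

```bash
python3 -c "
from h import *
table();f=look2(save='w9.png');scan(f,(443.4,157.4))"
```

```text
top red [563. 153.] ang -42.0
top yellow [408. 150.] ang -144.0
[446.4 156.7 192.4] [-0.2  0.7  0. ] 25.6
disc [405.6 201.2] 82.79
disc [437.  184.4] 1.29
disc [494.  296.5] 1.23
mark red [567.3 183.5] 0.87 143
mark yellow [437.9 163.8] 0.21 124
mark blue [485.  285.8] 0.45 138
col yellow 164 z56 [448.5  29.2]
col yellow 216 z56 [472.3  -6.7]
col blue 159 z56 [447.  -78.5]
tcp [446.4 156.7 192.5] [ 180.     0.  -179.9] t 25.65
X disc edges [np.float64(412.9), None] mid None | mark [np.float64(394.4), np.float64(482.4)] mid 438.4
Y disc edges [None, np.float64(203.15)] mid None | mark [np.float64(119.9), None] mid None
```

Emit:
{"method": "send_rows", "body": {
  "targets": "0 0 0 0 0 0 100;0 0 0 0 0 0 100;0 0 0 0 0 0 100;0 0 0 0 0 0 100;0 0 0 0 0 0 100;0 0 0 0 0 0 100;0 0 0 0 0 0 100;0 0 0 0 0 0 100;0 0 0 0 0 0 100;0 0 0 0 0 0 100;0 0 0 0 0 0 100;0 0 0 0 0 0 100"
}}

```text
time_s: 26.65
ee_pos: [446.4, 156.7, 192.4]
ee_rot: [180.0, 0.0, -179.9]
force: [0.8, -0.6, -0.6]
gripper_width: 91.3
gripper_force: 0.0
```

```bash
python3 -c "
from h import *
f=look2(save='w10.png');cm,_=colmask(f['image'])
for a,c,m in comps(cm['red'],40): print(a,onz(f,*c,112,True).round(1))
"
```

```text
disc [400.8 229.2] 76.46
disc [438.8 180.6] 1.23
disc [488.7 296.2] 1.41
mark red [569.  188.1] 0.82 142
mark yellow [441.3 160.3] 0.23 125
mark blue [480.3 284.8] 0.42 144
col yellow 162 z56 [448.5  29.2]
col yellow 216 z56 [472.3  -6.7]
col blue 160 z56 [447.  -78.5]
tcp [446.4 156.7 192.5] [ 180.     0.  -179.9] t 26.7
736 [499.  179.3]
238 [569.2 189.9]
```

Emit:
{"method": "send_rows", "body": {
  "targets": "0 .0195 .03 0 0 0 100;0 .0195 .06 0 0 0 100;0 .0195 .0915 0 0 0 100;0 .0195 .0915 0 0 0 100;0 .0195 .0915 0 0 0 100;0 .0195 .0915 0 0 0 100;0 .0195 .0915 0 0 0 100;0 .0195 .0915 0 0 0 100;0 .0195 .0915 0 0 0 100;0 .0195 .0915 0 0 0 100;0 .0195 .0915 0 0 0 100;0 .0195 .0915 0 0 0 100"
}}

```text
time_s: 27.7
ee_pos: [446.4, 176.3, 101.2]
ee_rot: [180.0, 0.0, -179.9]
force: [1.0, 0.2, -0.0]
gripper_width: 91.3
gripper_force: 0.0
```

Emit:
{"method": "send_rows", "body": {
  "targets": "0 0 0 0 0 0 100;0 0 0 0 0 0 100;0 0 0 0 0 0 100;0 0 0 0 0 0 100;0 0 0 0 0 0 100;0 0 0 0 0 0 100;0 0 0 0 0 0 100;0 0 0 0 0 0 100;0 0 0 0 0 0 100;0 0 0 0 0 0 100;0 0 0 0 0 0 100;0 0 0 0 0 0 100"
}}

```text
time_s: 28.7
ee_pos: [446.4, 176.3, 100.9]
ee_rot: [180.0, 0.0, -179.9]
force: [0.3, 0.6, -0.1]
gripper_width: 91.3
gripper_force: 0.0
```

```bash
python3 -c "
from h import *
f=look2(save='w11.png');scan(f,(443.4,157.5))
"
```

```text
disc [405.2 227.9] 49.89
disc [439.3 179.6] 1.26
disc [439.  294.6] 6.34
disc [514.7 166.5] 9.12
mark red [572.8 188.4] 2.18 181
mark yellow [441.9 159.3] 0.17 167
mark blue [481.6 284.9] 2.86 168
col yellow 347 z56 [444.7  39.3]
col yellow 71 z56 [466.6  -6.5]
col yellow 558 z56 [507.   38.4]
col blue 19 z56 [442.8 -18.2]
col blue 189 z56 [446.8 -78.3]
tcp [446.3 176.3 100.9] [ 180.     0.  -179.9] t 28.75
X disc edges [np.float64(410.65), None] mid None | mark [np.float64(397.9), np.float64(485.65)] mid 441.775
Y disc edges [None, np.float64(203.25)] mid None | mark [np.float64(115.0), None] mid None
```

View pics/w11.png

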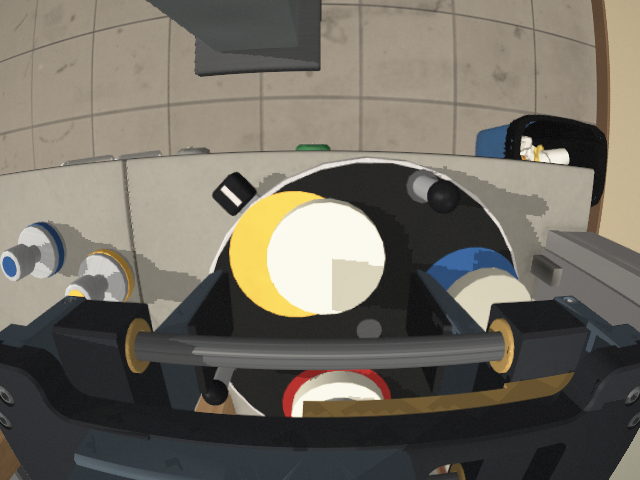

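Yellow disc at (325,258) lies between the fingers, with the mark to its left and red still centred at (337,395). Pushing −Y and squeezing.

Emit:
{"method": "send_rows", "body": {
  "targets": "0 .001 .02 0 0 0 100;0 .001 .04 0 0 0 100;0 .001 .055 0 0 0 100;0 .001 .055 0 0 0 100;0 -.003 .055 0 0 0 100;0 -.006 .055 0 0 0 100;0 -.009 .055 0 0 0 100;0 -.012 .055 0 0 0 100;0 -.015 .055 0 0 0 100;0 -.0185 .055 0 0 0 100;0 -.0185 .055 0 0 0 96;0 -.0185 .055 0 0 0 91",
  "grip_force": 5
}}

```text
time_s: 29.75
ee_pos: [447.3, 158.3, 46.7]
ee_rot: [179.9, 0.1, 180.0]
force: [-0.2, 5.5, 3.4]
gripper_width: 84.3
gripper_force: 2.2
```

Emit:
{"method": "send_rows", "body": {
  "targets": "0 0 0 0 0 0 87;0 0 0 0 0 0 83;0 0 0 0 0 0 82;0 0 0 0 0 0 82;0 0 0 0 0 0 90;0 0 0 0 0 0 100;0 0 0 0 0 0 100;0 0 0 0 0 0 100;0 0 -.02 0 0 0 100;0 0 -.055 0 0 0 100;0 0 -.055 0 0 0 100;0 0 -.055 0 0 0 100"
}}

```text
time_s: 30.75
ee_pos: [447.4, 157.9, 102.3]
ee_rot: [180.0, 0.2, -179.9]
force: [0.2, 0.1, 0.2]
gripper_width: 91.3
gripper_force: 0.0
```

Emit:
{"method": "send_rows", "body": {
  "targets": "0 0 0 0 0 7 100;0 0 0 0 0 14 100;0 0 0 0 0 21 100;0 0 0 0 0 28 100;0 0 0 0 0 35 100;0 0 0 0 0 42 100;0 0 0 0 0 49 100;0 0 0 0 0 56 100;0 0 0 0 0 63 100;0 0 0 0 0 70 100;0 0 0 0 0 77 100;0 0 0 0 0 84 100"
}}

```text
time_s: 31.75
ee_pos: [445.2, 157.2, 99.5]
ee_rot: [-179.8, 0.1, 95.7]
force: [-0.2, -0.8, -0.3]
gripper_width: 91.4
gripper_force: 0.0
```

Emit:
{"method": "send_rows", "body": {
  "targets": "0 0 0 0 0 6 100;0 0 0 0 0 6 100;0 0 0 0 0 6 100;0 0 0 0 0 6 100"
}}

```text
time_s: 32.08
ee_pos: [445.8, 157.5, 100.3]
ee_rot: [-179.9, 0.0, 90.2]
force: [0.6, 0.0, -0.2]
gripper_width: 91.1
gripper_force: 0.0
```

```bash
python3 -c "
from h import *
f=look2(save='w12.png');scan(f,(443.,158))
"
```

```text
disc [483.6 294.6] 1.62
disc [607.5 238.1] 48.89
disc [416.1 155.2] 10.96
disc [439.9 163.6] 1.65
mark red [570.5 191. ] 1.48 312
mark yellow [443.3 157.4] 0.27 298
mark blue [476.6 283.7] 0.25 232
col yellow 4110 z56 [534.9  50.3]
tcp [446.  157.6 100.4] [-179.9    0.    90.2] t 32.1333
X disc edges [np.float64(397.25), np.float64(478.25)] mid 437.75 | mark [np.float64(399.0), np.float64(487.75)] mid 443.375
Y disc edges [np.float64(112.25), np.float64(199.0)] mid 155.625 | mark [np.float64(113.5), np.float64(201.5)] mid 157.5
```

Emit:
{"method": "send_rows", "body": {
  "targets": "0 -.002 .025 0 0 0 100;0 -.002 .055 0 0 0 100;0 -.002 .055 0 0 0 100;0 -.002 .055 0 0 0 100;0 0 .055 0 0 0 100;0 0 .055 0 0 0 95;0 0 .055 0 0 0 90;0 0 .055 0 0 0 86;0 0 .055 0 0 0 82;0 0 .055 0 0 0 82;0 0 .055 0 0 0 82;0 0 .055 0 0 0 82"
}}

```text
time_s: 33.13
ee_pos: [446.2, 157.6, 46.0]
ee_rot: [-180.0, 0.0, 90.1]
force: [-3.2, -1.0, 2.7]
gripper_width: 75.1
gripper_force: 1.8
```

Emit:
{"method": "send_rows", "body": {
  "targets": "0 0 0 0 0 0 90;0 0 0 0 0 0 100;0 0 0 0 0 0 100;0 0 0 0 0 0 100;0 0 -.02 0 0 0 100;0 0 -.06 0 0 0 100;0 0 -.09 0 0 0 100;0 0 -.09 0 0 -7 100;0 0 -.09 0 0 -14 100;0 0 -.09 0 0 -21 100;0 0 -.09 0 0 -28 100;0 0 -.09 0 0 -35 100"
}}

```text
time_s: 34.13
ee_pos: [446.9, 157.9, 136.1]
ee_rot: [179.9, 0.0, 125.4]
force: [-0.3, 0.2, 0.8]
gripper_width: 91.1
gripper_force: 0.0
```

Emit:
{"method": "send_rows", "body": {
  "targets": "0 0 -.01 0 0 -7 100;0 0 -.02 0 0 -14 100;0 0 -.03 0 0 -21 100;0 0 -.04 0 0 -28 100;0 0 -.055 0 0 -35 100;0 0 -.055 0 0 -42 100;0 0 -.055 0 0 -49 100;0 0 -.055 0 0 -55 100;0 0 -.055 0 0 -55 100;0 0 -.055 0 0 -55 100;0 0 -.055 0 0 -55 100"
}}

```text
time_s: 35.05
ee_pos: [446.5, 157.8, 190.9]
ee_rot: [180.0, 0.0, 179.9]
force: [-0.8, -0.0, -0.1]
gripper_width: 91.0
gripper_force: 0.0
```

```bash
python3 -c "
from h import *
f=look2(save='w13.png');scan(f,(443.4,157.5))
"
```

```text
disc [411.5 192. ] 80.25
disc [443.5 164.6] 1.29
disc [485.3 296. ] 1.54
mark red [569.8 191.1] 0.98 141
mark yellow [443.5 157.9] 0.2 137
mark blue [477.1 284.2] 0.43 138
col yellow 171 z56 [447.9  28.6]
col yellow 213 z56 [472.2  -6.7]
col blue 161 z56 [447.  -78.4]
tcp [446.5 157.8 190.9] [180.   0. 180.] t 35.1
X disc edges [np.float64(407.65), np.float64(478.9)] mid 443.275 | mark [np.float64(399.65), np.float64(487.9)] mid 443.775
Y disc edges [np.float64(127.25), np.float64(201.0)] mid 164.125 | mark [np.float64(113.75), None] mid None
```

X is centred and Y is 6.5 mm off because the fingers hadn't finished closing. Repeating the Y squeeze with longer dwell.

Emit:
{"method": "send_rows", "body": {
  "targets": "0 .0035 .04 0 0 0 100;0 .0035 .08 0 0 0 100;0 .0035 .12 0 0 0 100;0 .0035 .145 0 0 0 100;0 .0035 .145 0 0 0 100;0 .0035 .145 0 0 0 100;0 .001 .145 0 0 0 100;0 -.001 .145 0 0 0 100;0 -.001 .145 0 0 0 95;0 -.001 .145 0 0 0 90;0 -.001 .145 0 0 0 86;0 -.001 .145 0 0 0 82"
}}

```text
time_s: 36.1
ee_pos: [447.2, 157.4, 46.7]
ee_rot: [179.9, 0.1, -180.0]
force: [0.2, 3.3, 2.4]
gripper_width: 76.0
gripper_force: 1.8
```

Emit:
{"method": "send_rows", "body": {
  "targets": "0 0 0 0 0 0 82;0 0 0 0 0 0 82;0 0 0 0 0 0 82"
}}

```text
time_s: 36.35
ee_pos: [447.0, 157.0, 46.2]
ee_rot: [180.0, 0.1, -179.9]
force: [1.7, 2.7, 0.6]
gripper_width: 74.7
gripper_force: 1.2
```

Emit:
{"method": "send_rows", "body": {
  "targets": "0 0 0 0 0 0 90;0 0 0 0 0 0 100;0 0 0 0 0 0 100;0 0 0 0 0 0 100;0 0 -.02 0 0 0 100;0 0 -.06 0 0 0 100;0 0 -.10 0 0 0 100;0 0 -.145 0 0 0 100;0 0 -.145 0 0 0 100;0 0 -.145 0 0 0 100"
}}

```text
time_s: 37.18
ee_pos: [447.9, 157.1, 193.6]
ee_rot: [179.9, 0.3, -179.9]
force: [-0.8, 0.3, -0.1]
gripper_width: 91.4
gripper_force: 0.0
```

```bash
python3 -c "
from h import *
f=look2();scan(f,(443.4,157.5))
"
```

```text
disc [398.3 136.6] 65.3
disc [444.  158.9] 1.51
disc [484.1 296. ] 1.51
mark red [570.  192.5] 0.74 141
mark yellow [444.1 157.1] 0.23 184
mark blue [476.1 283.8] 0.4 140
col yellow 164 z56 [447.8  28.6]
col yellow 216 z56 [472.2  -6.7]
col blue 161 z56 [447.  -78.6]
tcp [446.4 156.6 191.4] [ 1.800e+02  1.000e-01 -1.799e+02] t 37.2333
X disc edges [np.float64(408.4), np.float64(480.15)] mid 444.275 | mark [np.float64(399.4), np.float64(488.15)] mid 443.775
Y disc edges [np.float64(121.25), np.float64(194.75)] mid 158.0 | mark [np.float64(112.25), np.float64(201.0)] mid 156.625
```

Yellow is within 1.5 mm. Picking the yellow weight (dot at cam (472.2,−6.7)).

Emit:
{"method": "send_rows", "body": {
  "targets": "-.007 -.04 0 0 0 0 60;-.014 -.08 .02 0 0 0 60;-.021 -.12 .04 0 0 0 60;-.028 -.16 .06 0 0 0 60;-.029 -.1638 .07 0 0 0 60;-.029 -.1638 .07 0 0 0 60;-.029 -.1638 .07 0 0 0 60;-.029 -.1638 .10 0 0 0 60;-.029 -.1638 .13 0 0 0 60;-.029 -.1638 .15 0 0 0 60;-.029 -.1638 .164 0 0 0 60;-.029 -.1638 .164 0 0 0 60"
}}

```text
time_s: 38.23
ee_pos: [473.1, -5.6, 24.6]
ee_rot: [180.0, -0.4, -179.8]
force: [0.2, 0.2, 0.5]
gripper_width: 54.6
gripper_force: 0.0
```

Emit:
{"method": "send_rows", "body": {
  "targets": "0 0 0 0 0 0 60;0 0 0 0 0 0 40;0 0 0 0 0 0 25;0 0 0 0 0 0 15;0 0 0 0 0 0 15;0 0 0 0 0 0 15;0 0 0 0 0 0 15",
  "grip_force": 30
}}

```text
time_s: 38.82
ee_pos: [476.0, -6.9, 27.6]
ee_rot: [180.0, 0.1, -180.0]
force: [-0.9, 1.9, 4.2]
gripper_width: 27.3
gripper_force: 30.0
```

Emit:
{"method": "send_rows", "body": {
  "targets": "0 0 0 0 0 0 15;0 0 -.02 0 0 0 15;0 0 -.05 0 0 0 15;0 0 -.08 0 0 0 15;0 0 -.11 0 0 0 15;0 0 -.13 0 0 0 15;0 0 -.13 0 0 0 15;0 0 -.13 0 0 0 15"
}}

```text
time_s: 39.48
ee_pos: [475.4, -7.2, 156.9]
ee_rot: [-180.0, 0.0, -179.9]
force: [-0.3, -1.2, -3.9]
gripper_width: 27.1
gripper_force: 30.0
```

Emit:
{"method": "send_rows", "body": {
  "targets": ".006 .035 0 0 0 0 15;.012 .07 0 0 0 0 15;.018 .105 0 0 0 0 15;.024 .14 0 0 0 0 15;.028 .1645 0 0 0 0 15;.028 .1645 0 0 0 0 15;.028 .1645 0 0 0 0 15;.028 .1645 0 0 0 0 15;.028 .1645 .02 0 0 0 15;.028 .1645 .04 0 0 0 15;.028 .1645 .055 0 0 0 15;.028 .1645 .055 0 0 0 15"
}}

```text
time_s: 40.48
ee_pos: [444.8, 155.2, 98.5]
ee_rot: [-179.8, -0.4, 179.9]
force: [-0.6, -0.8, -3.2]
gripper_width: 27.4
gripper_force: 30.0
```

```bash
python3 -c "
from h import *
f=look2(save='w14.png');scan(f,(443.8,157));s=env.state();print(s['gripper_width'],s['force'])
cm,_=colmask(f['image'])
for a,c,m in comps(cm['yellow'],80): print(a,c,onz(f,*c,131,True).round(1))
"
```

```text
disc [404.6 204.3] 66.73
disc [445.3 158.1] 1.01
disc [414.2 171.4] 8.6
disc [453.3 292.8] 6.67
mark red [569.8 191.9] 0.85 66
mark yellow [546.1 163.6] 29.06 627
mark blue [479.2 285.4] 2.8 220
col blue 41 z56 [442.2 -20.7]
col blue 215 z56 [447.  -78.3]
tcp [445.9 155.7 100.1] [-179.9   -0.3  180. ] t 40.5333
X disc edges [np.float64(407.05), None] mid None | mark [np.float64(398.8), np.float64(498.55)] mid 448.675
Y disc edges [np.float64(121.25), np.float64(195.5)] mid 158.375 | mark [np.float64(114.0), np.float64(202.25)] mid 158.125
26.982507581014467 [-0.55412292  0.41811834 -2.11514431]
89 [544.31460674 155.21348315] [365.2 249.2]
2403 [316.4315439  228.47191011] [397.8 153.7]
399 [320.26817043 247.02255639] [405.3 155.1]
1096 [318.9379562 323.2919708] [438.7 154.6]
335 [251.2        353.05373134] [454.3 124.5]
385 [386.70909091 353.79220779] [454.7 184.6]
4829 [333.77697246 404.41934148] [483.7 161.6]
```

Emit:
{"method": "send_rows", "body": {
  "targets": "0 .0005 0 0 0 0 15;0 .0005 .006 0 0 0 15;0 .0005 .012 0 0 0 15;0 .0005 .015 0 0 0 15;0 .0005 .017 0 0 0 15;0 .0005 .018 0 0 0 15;0 .0005 .019 0 0 0 15;0 .0005 .0195 0 0 0 15;0 .0005 .0195 0 0 0 15"
}}

```text
time_s: 41.28
ee_pos: [447.7, 157.9, 83.5]
ee_rot: [-180.0, 0.1, -179.9]
force: [-1.7, -1.0, 4.8]
gripper_width: 27.2
gripper_force: 30.0
```

Emit:
{"method": "send_rows", "body": {
  "targets": "0 0 0 0 0 0 20;0 0 0 0 0 0 35;0 0 0 0 0 0 60;0 0 0 0 0 0 60;0 0 0 0 0 0 60;0 0 -.02 0 0 0 60;0 0 -.05 0 0 0 60;0 0 -.08 0 0 0 60;0 0 -.11 0 0 0 60;0 0 -.11 0 0 0 60;0 0 -.11 0 0 0 60"
}}

```text
time_s: 42.2
ee_pos: [448.4, 158.3, 193.9]
ee_rot: [179.9, 0.2, -179.9]
force: [-0.2, -0.1, 0.1]
gripper_width: 54.7
gripper_force: 0.0
```

Run:
```python
from h import *
f=look2(save='w15.png');scan(f,(443.4,157.4))
cm,_=colmask(f['image'])
for k in ('yellow','red'):
  for a,c,m in comps(cm[k],40): print(k,a,c.round(1),onz(f,*c,112,True).round(1))
```

```text
disc [386.8 211.3] 50.83
disc [443.1 159.5] 1.47
disc [484.3 296. ] 1.06
mark red [569.4 191.8] 0.57 97
mark yellow [443.3 157.8] 0.2 196
mark blue [477.1 283.8] 0.31 150
col blue 19 z56 [445.9 -29.1]
col blue 161 z56 [447.1 -78.5]
tcp [447.2 157.9 192.4] [ 180.     0.  -179.9] t 42.25
X disc edges [np.float64(407.65), np.float64(479.65)] mid 443.65 | mark [np.float64(398.9), np.float64(487.4)] mid 443.15
Y disc edges [np.float64(121.4), np.float64(194.9)] mid 158.15 | mark [np.float64(113.4), np.float64(202.4)] mid 157.9
yellow 63 [526.2 147.3] [365.8 312.4]
yellow 1629 [312.6 210.2] [417.  153.3]
yellow 96 [318.4 205.8] [413.9 157.3]
yellow 441 [318.8 247.2] [443.7 157.6]
yellow 473 [198.3 350.1] [533.3  57.4]
yellow 516 [439.9 350.4] [533.7 258.5]
yellow 4712 [383.5 403.1] [588.3 214.9]
red 574 [338.2 316.7] [499.2 172.4]
red 47 [355.7 336.2] [516.9 186.6]
red 234 [360.1 388.5] [570.2 193. ]
```

Yellow done: dot (443.7,157.6), disc (443.4,158.8), mark (443.2,157.9). Turning to blue with the same move.

Emit:
{"method": "send_rows", "body": {
  "targets": ".01 .03 .01 0 0 -5 30;.02 .06 .02 0 0 -10 0;.03 .09 .03 0 0 -15 0;.04 .1055 .03 0 0 -15 0;.04 .1055 .03 0 0 -15 0;.04 .1055 .03 0 0 -15 0;.04 .1055 .05 0 0 -15 0;.04 .1055 .08 0 0 -15 0;.04 .1055 .11 0 0 -15 0;.04 .1055 .127 0 0 -15 0;.04 .1055 .127 0 0 -15 0;.04 .1055 .127 0 0 -15 0"
}}

```text
time_s: 43.25
ee_pos: [407.1, 262.2, 64.8]
ee_rot: [-179.9, -0.1, -165.0]
force: [-0.1, 0.2, 0.7]
gripper_width: 0.7
gripper_force: 0.0
```

Emit:
{"method": "send_rows", "body": {
  "targets": ".0026 -.0027 0 0 0 0 0;.0051 -.0055 0 0 0 0 0;.0075 -.0083 0 0 0 0 0;.0098 -.0113 0 0 0 0 0;.012 -.0143 0 0 0 0 0;.0141 -.0174 0 0 0 0 0;.0161 -.0206 0 0 0 0 0;.0179 -.0238 0 0 0 0 0;.0197 -.0271 0 0 0 0 0;.0213 -.0304 0 0 0 0 0;.0228 -.0339 0 0 0 0 0;.0242 -.0373 0 0 0 0 0"
}}

```text
time_s: 44.25
ee_pos: [393.9, 221.1, 65.5]
ee_rot: [180.0, 0.1, -165.0]
force: [2.7, 5.8, 0.7]
gripper_width: 0.4
gripper_force: 2.2
```

Emit:
{"method": "send_rows", "body": {
  "targets": ".0013 -.0035 0 0 0 0 0;.0024 -.0071 0 0 0 0 0;.0035 -.0107 0 0 0 0 0;.0044 -.0143 0 0 0 0 0;.0051 -.0179 0 0 0 0 0;.0058 -.0216 0 0 0 0 0;.0063 -.0253 0 0 0 0 0;.0067 -.029 0 0 0 0 0;.007 -.0327 0 0 0 0 0;.0071 -.0365 0 0 0 0 0;.0071 -.0402 0 0 0 0 0;.007 -.0439 0 0 0 0 0"
}}

```text
time_s: 45.25
ee_pos: [399.0, 177.3, 65.6]
ee_rot: [179.9, 0.1, -165.0]
force: [1.6, 5.8, 1.2]
gripper_width: 0.7
gripper_force: 2.8
```

Emit:
{"method": "send_rows", "body": {
  "targets": "-.0003 -.0037 0 0 0 0 0;-.0007 -.0074 0 0 0 0 0;-.0012 -.0111 0 0 0 0 0;-.0018 -.0148 0 0 0 0 0;-.0026 -.0185 0 0 0 0 0;-.0035 -.0221 0 0 0 0 0;-.0045 -.0257 0 0 0 0 0;-.0057 -.0292 0 0 0 0 0;-.007 -.0327 0 0 0 0 0;-.0084 -.0362 0 0 0 0 0;-.0099 -.0396 0 0 0 0 0;-.0115 -.043 0 0 0 0 0"
}}

```text
time_s: 46.25
ee_pos: [420.4, 138.2, 65.3]
ee_rot: [180.0, -0.0, -164.9]
force: [1.9, 4.4, 0.2]
gripper_width: 0.5
gripper_force: 2.1
```

Emit:
{"method": "send_rows", "body": {
  "targets": "0 0 -.03 0 0 0 0;0 0 -.06 0 0 0 0;0 0 -.09 0 0 0 30;-.01 .004 -.127 0 0 5 100;-.02 .008 -.127 0 0 10 100;-.0303 .011 -.127 0 0 15 100;-.0303 .011 -.127 0 0 15 100;-.0303 .011 -.127 0 0 15 100;-.0303 .011 -.127 0 0 15 100;-.0303 .011 -.127 0 0 15 100;-.0303 .011 -.127 0 0 15 100;-.0303 .011 -.127 0 0 15 100"
}}

```text
time_s: 47.25
ee_pos: [446.4, 156.5, 192.2]
ee_rot: [-180.0, -0.1, -179.9]
force: [0.3, 0.8, 0.5]
gripper_width: 64.3
gripper_force: 0.0
```

Emit:
{"method": "send_rows", "body": {
  "targets": "0 0 0 0 0 0 100;0 0 0 0 0 0 100;0 0 0 0 0 0 100;0 0 0 0 0 0 100;0 0 0 0 0 0 100;0 0 0 0 0 0 100;0 0 0 0 0 0 100;0 0 0 0 0 0 100;0 0 0 0 0 0 100;0 0 0 0 0 0 100;0 0 0 0 0 0 100;0 0 0 0 0 0 100"
}}

```text
time_s: 48.25
ee_pos: [446.9, 156.8, 192.4]
ee_rot: [180.0, 0.0, -179.9]
force: [0.5, -0.3, -0.3]
gripper_width: 91.6
gripper_force: 0.0
```

Emit:
{"method": "send_rows", "body": {
  "targets": "0 0 0 0 0 0 100;0 0 0 0 0 0 100;0 0 0 0 0 0 100;0 0 0 0 0 0 100;0 0 0 0 0 0 100;0 0 0 0 0 0 100;0 0 0 0 0 0 100;0 0 0 0 0 0 100;0 0 0 0 0 0 100;0 0 0 0 0 0 100;0 0 0 0 0 0 100;0 0 0 0 0 0 100"
}}

```text
time_s: 49.25
ee_pos: [446.9, 156.9, 192.5]
ee_rot: [180.0, 0.0, -179.9]
force: [-0.1, -0.2, -0.2]
gripper_width: 91.2
gripper_force: 0.0
```

Emit:
{"method": "send_rows", "body": {
  "targets": "0 0 0 0 0 0 100;0 0 0 0 0 0 100;0 0 0 0 0 0 100;0 0 0 0 0 0 100;0 0 0 0 0 0 100;0 0 0 0 0 0 100;0 0 0 0 0 0 100;0 0 0 0 0 0 100;0 0 0 0 0 0 100;0 0 0 0 0 0 100;0 0 0 0 0 0 100;0 0 0 0 0 0 100"
}}

```text
time_s: 50.25
ee_pos: [446.9, 156.8, 192.4]
ee_rot: [180.0, 0.0, -179.9]
force: [0.2, -0.3, -0.1]
gripper_width: 91.5
gripper_force: 0.0
```

Run:
```python
from h import *
table();f=look2(save='w16.png');scan(f,(443.4,157.4))
cm,_=colmask(f['image'])
for k in ('yellow','red'):
  for a,c,m in comps(cm[k],40): print(k,a,c.round(1),onz(f,*c,112,True).round(1))
```

```text
top yellow [571. 159.] ang -36.0
[446.9 156.9 192.4] [0.8 0.4 0.1] 50.3
disc [412.9 199.5] 83.52
disc [479.4 283. ] 5.55
mark red [479.1 284.2] 0.29 118
mark yellow [568.8 189.1] 0.94 145
mark blue [441.2 159.5] 0.31 157
col blue 19 z56 [445.2 -29.5]
col blue 158 z56 [447.1 -78.5]
tcp [446.9 156.9 192.5] [ 180.     0.  -179.9] t 50.35
X disc edges [np.float64(397.65), None] mid None | mark [None, np.float64(485.9)] mid None
Y disc edges [np.float64(123.65), np.float64(193.15)] mid 158.4 | mark [np.float64(116.4), np.float64(203.15)] mid 159.775
yellow 61 [526.9 149.3] [365.5 310.7]
yellow 662 [353.9 319.6] [499.2 182.8]
yellow 556 [135.  345.5] [531.   -3.6]
yellow 624 [503.  345.2] [530.5 315.9]
yellow 3888 [437.7 400. ] [585.5 263.2]
yellow 241 [359.  389.5] [567.9 190.1]
yellow 112 [458.3 470.6] [697.4 308.8]
red 774 [440.4 237.3] [434.  244.2]
red 215 [448.9 254.8] [447.4 252.4]
red 299 [482.  290.2] [476.9 284.6]
```

Red and yellow still sit centred. The blue mark is nearly in. Going to yaw 90 over the blue disc as was done for red.

Emit:
{"method": "send_rows", "body": {
  "targets": ".004 .001 0 0 0 7 100;.009 .002 0 0 0 14 100;.014 .002 .02 0 0 21 100;.018 .002 .03 0 0 28 100;.018 .002 .04 0 0 35 100;.018 .002 .05 0 0 42 100;.018 .002 .06 0 0 49 100;.018 .002 .07 0 0 56 100;.018 .002 .08 0 0 63 100;.018 .002 .09 0 0 70 100;.018 .002 .091 0 0 77 100;.018 .002 .091 0 0 84 100"
}}

```text
time_s: 51.35
ee_pos: [428.4, 158.7, 100.7]
ee_rot: [-179.9, 0.0, 95.7]
force: [0.5, 0.6, 1.0]
gripper_width: 91.2
gripper_force: 0.0
```

Emit:
{"method": "send_rows", "body": {
  "targets": "0 0 0 0 0 6 100;0 0 0 0 0 6 100;0 0 0 0 0 6 100;0 0 0 0 0 6 100;0 0 0 0 0 6 100;0 0 0 0 0 6 100"
}}

```text
time_s: 51.85
ee_pos: [429.0, 158.8, 101.5]
ee_rot: [180.0, -0.0, 90.1]
force: [0.3, 0.0, -0.7]
gripper_width: 91.3
gripper_force: 0.0
```

Run:
```python
from h import *
f=look2(save='w17.png')
```

```text
disc [478.3 282.4] 2.57
disc [600.7 221.9] 32.0
disc [473.9 242.5] 4.64
disc [419. 156.] 8.43
mark red [478.8 284. ] 0.3 341
mark yellow [569.8 188.6] 1.62 301
mark blue [441.5 158.4] 0.54 270
col yellow 3938 z56 [521.5  50. ]
tcp [429.  158.8 101.5] [180.   -0.   90.1] t 51.9
```

View pics/w17.png

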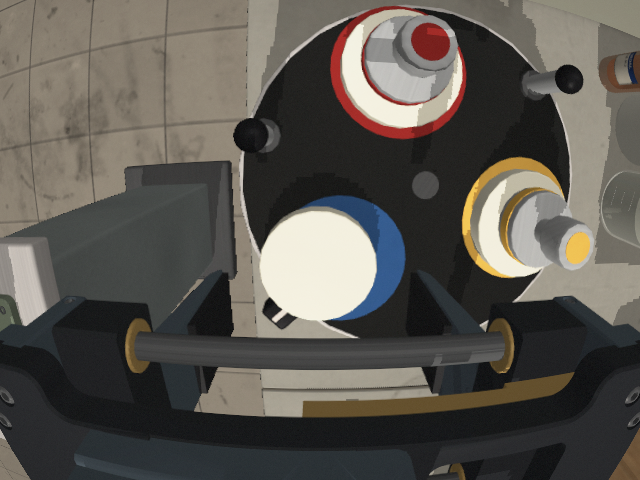

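The blue disc at (318,265) is centred between the fingers (222 and 415 px), with red and yellow fine. Pushing +X and squeezing.

Emit:
{"method": "send_rows", "body": {
  "targets": "-.001 -.001 .02 0 0 0 100;-.001 -.001 .04 0 0 0 100;-.001 -.001 .055 0 0 0 100;-.001 -.001 .055 0 0 0 100;-.001 .002 .055 0 0 0 100;-.001 .005 .055 0 0 0 100;-.001 .008 .055 0 0 0 100;-.001 .011 .055 0 0 0 100;-.001 .014 .055 0 0 0 100;-.001 .0172 .055 0 0 0 100;-.001 .0172 .055 0 0 0 95;-.001 .0172 .055 0 0 0 90",
  "grip_force": 5
}}

```text
time_s: 52.9
ee_pos: [446.0, 157.8, 46.5]
ee_rot: [-180.0, 0.0, 90.1]
force: [-2.2, -1.5, 1.7]
gripper_width: 83.3
gripper_force: 1.2
```

Emit:
{"method": "send_rows", "body": {
  "targets": "0 0 0 0 0 0 86;0 0 0 0 0 0 82;0 0 0 0 0 0 82;0 0 0 0 0 0 82;0 0 0 0 0 0 82;0 0 0 0 0 0 82;0 0 0 0 0 0 82"
}}

```text
time_s: 53.48
ee_pos: [446.2, 157.9, 46.4]
ee_rot: [180.0, -0.0, 90.1]
force: [-2.1, -0.9, 1.9]
gripper_width: 75.2
gripper_force: 1.1
```

Emit:
{"method": "send_rows", "body": {
  "targets": "0 0 0 0 0 0 90;0 0 0 0 0 0 100;0 0 0 0 0 0 100;0 0 0 0 0 0 100;0 0 -.02 0 0 0 100;0 0 -.055 0 0 0 100;0 0 -.055 0 0 0 100;0 0 -.055 0 0 -7 100;0 0 -.055 0 0 -14 100;0 0 -.055 0 0 -21 100;0 0 -.055 0 0 -28 100;0 0 -.055 0 0 -35 100"
}}

```text
time_s: 54.48
ee_pos: [446.4, 157.9, 101.4]
ee_rot: [179.9, 0.0, 125.4]
force: [0.2, -0.4, 0.5]
gripper_width: 91.5
gripper_force: 0.0
```

Emit:
{"method": "send_rows", "body": {
  "targets": "0 0 0 0 0 -7 100;0 0 0 0 0 -14 100;0 0 0 0 0 -21 100;0 0 0 0 0 -28 100;0 0 0 0 0 -35 100;0 0 0 0 0 -42 100;0 0 0 0 0 -49 100;0 0 0 0 0 -55 100;0 0 0 0 0 -55 100;0 0 0 0 0 -55 100;0 0 0 0 0 -55 100"
}}

```text
time_s: 55.4
ee_pos: [446.2, 157.9, 101.4]
ee_rot: [180.0, 0.0, 179.9]
force: [0.3, 0.0, -0.3]
gripper_width: 91.2
gripper_force: 0.0
```

Run:
```python
from h import *
f=look2(save='w18.png');scan(f,(443.4,157.4))
```

```text
disc [405.6 198.7] 66.85
disc [443.2 159.6] 1.02
disc [435.  280.5] 8.46
disc [511.5 198.3] 4.63
mark red [478.3 284.6] 1.95 172
mark yellow [546.6 256.3] 24.1 643
mark blue [444.5 158. ] 0.68 227
col yellow 567 z56 [507.2  19.7]
col blue 214 z56 [446.9 -78.3]
col blue 24 z56 [445.4 -21.7]
tcp [446.2 157.9 101.4] [180.   0. 180.] t 55.45
X disc edges [np.float64(406.9), np.float64(479.4)] mid 443.15 | mark [np.float64(399.15), None] mid None
Y disc edges [np.float64(121.15), np.float64(196.15)] mid 158.65 | mark [np.float64(114.4), np.float64(201.4)] mid 157.9
```

Emit:
{"method": "send_rows", "body": {
  "targets": "0 -.0005 .02 0 0 0 100;0 -.0005 .04 0 0 0 100;0 -.0005 .055 0 0 0 100;0 -.0005 .055 0 0 0 100;0 -.0005 .055 0 0 0 95;0 -.0005 .055 0 0 0 90;0 -.0005 .055 0 0 0 86;0 -.0005 .055 0 0 0 82;0 -.0005 .055 0 0 0 82;0 -.0005 .055 0 0 0 82;0 -.0005 .055 0 0 0 82;0 -.0005 .055 0 0 0 82"
}}

```text
time_s: 56.45
ee_pos: [446.5, 157.5, 46.7]
ee_rot: [180.0, 0.1, -179.9]
force: [-0.6, 1.9, 0.0]
gripper_width: 74.9
gripper_force: 0.6
```

Emit:
{"method": "send_rows", "body": {
  "targets": "0 0 0 0 0 0 90;0 0 0 0 0 0 100;0 0 0 0 0 0 100;0 0 0 0 0 0 100;0 0 -.02 0 0 0 100;0 0 -.06 0 0 0 100;0 0 -.10 0 0 0 100;0 0 -.145 0 0 0 100;0 0 -.145 0 0 0 100;0 0 -.145 0 0 0 100"
}}

```text
time_s: 57.28
ee_pos: [447.7, 157.8, 194.2]
ee_rot: [179.9, 0.4, -179.9]
force: [-0.7, -0.3, -0.3]
gripper_width: 91.1
gripper_force: 0.0
```

Run:
```python
from h import *
f=look2(save='w18.png');scan(f,(443.4,157.4))
```

```text
disc [409.6 216.9] 80.82
disc [443.3 157.9] 0.95
disc [476.6 282.4] 4.73
mark red [476.5 283.6] 0.25 119
mark yellow [569.4 191.7] 0.87 145
mark blue [444.  157.6] 0.43 162
col blue 161 z56 [447.  -78.5]
tcp [446.2 157.3 192. ] [ 1.800e+02  1.000e-01 -1.799e+02] t 57.3333
X disc edges [np.float64(406.65), np.float64(479.4)] mid 443.025 | mark [np.float64(399.4), np.float64(487.4)] mid 443.4
Y disc edges [np.float64(120.15), np.float64(194.65)] mid 157.4 | mark [np.float64(113.9), np.float64(201.9)] mid 157.9
```

Blue is centred. Picking the blue weight at cam (447,−78.5).

Emit:
{"method": "send_rows", "body": {
  "targets": "-.001 -.04 0 0 0 0 60;-.002 -.08 .02 0 0 0 60;-.002 -.12 .03 0 0 0 60;-.003 -.16 .04 0 0 0 60;-.003 -.20 .05 0 0 0 60;-.004 -.225 .06 0 0 0 60;-.004 -.2364 .07 0 0 0 60;-.004 -.2364 .07 0 0 0 60;-.004 -.2364 .07 0 0 0 60;-.004 -.2364 .10 0 0 0 60;-.004 -.2364 .13 0 0 0 60;-.004 -.2364 .15 0 0 0 60"
}}

```text
time_s: 58.33
ee_pos: [449.5, -77.1, 39.9]
ee_rot: [179.9, -0.1, -179.8]
force: [-0.5, 0.8, -0.4]
gripper_width: 54.7
gripper_force: 0.0
```

Emit:
{"method": "send_rows", "body": {
  "targets": "0 0 .0145 0 0 0 60;0 0 .0145 0 0 0 60;0 0 .0145 0 0 0 60;0 0 .0145 0 0 0 40;0 0 .0145 0 0 0 25;0 0 .0145 0 0 0 15;0 0 .0145 0 0 0 15;0 0 .0145 0 0 0 15;0 0 .0145 0 0 0 15",
  "grip_force": 30
}}

```text
time_s: 59.08
ee_pos: [450.8, -79.0, 27.6]
ee_rot: [180.0, 0.1, -180.0]
force: [0.1, 2.2, 5.1]
gripper_width: 27.0
gripper_force: 30.0
```

Emit:
{"method": "send_rows", "body": {
  "targets": "0 0 0 0 0 0 15;0 0 -.02 0 0 0 15;0 0 -.05 0 0 0 15;0 0 -.08 0 0 0 15;0 0 -.11 0 0 0 15;0 0 -.13 0 0 0 15;0 0 -.13 0 0 0 15;0 0 -.13 0 0 0 15"
}}

```text
time_s: 59.75
ee_pos: [450.2, -79.2, 156.9]
ee_rot: [-180.0, 0.0, -180.0]
force: [-0.5, -0.0, -2.7]
gripper_width: 27.2
gripper_force: 30.0
```

Emit:
{"method": "send_rows", "body": {
  "targets": ".001 .035 0 0 0 0 15;.002 .07 0 0 0 0 15;.002 .105 0 0 0 0 15;.003 .14 0 0 0 0 15;.003 .175 0 0 0 0 15;.0038 .21 0 0 0 0 15;.0038 .23 0 0 0 0 15;.0038 .2365 0 0 0 0 15;.0038 .2365 0 0 0 0 15;.0038 .2365 0 0 0 0 15;.0038 .2365 0 0 0 0 15;.0038 .2365 .02 0 0 0 15"
}}

```text
time_s: 60.75
ee_pos: [448.9, 156.9, 139.3]
ee_rot: [179.9, 0.4, 180.0]
force: [1.1, -0.2, -4.2]
gripper_width: 27.3
gripper_force: 30.0
```

Emit:
{"method": "send_rows", "body": {
  "targets": "0 .0003 .02 0 0 0 15;0 .0003 .035 0 0 0 15;0 .0003 .035 0 0 0 15;0 .0003 .041 0 0 0 15;0 .0003 .047 0 0 0 15;0 .0003 .05 0 0 0 15;0 .0003 .052 0 0 0 15;0 .0003 .053 0 0 0 15;0 .0003 .054 0 0 0 15;0 .0003 .0545 0 0 0 15;0 .0003 .0545 0 0 0 15"
}}

```text
time_s: 61.67
ee_pos: [446.8, 157.8, 83.5]
ee_rot: [180.0, 0.1, -179.9]
force: [-1.4, 0.1, 4.7]
gripper_width: 27.6
gripper_force: 30.0
```

Run:
```python
from h import *
s=env.state();print(s['ee_pos'],s['ee_rot'],s['force'],s['gripper_width'])
f=look2(save='w19.png')
cm,_=colmask(f['image'])
for a,c,m in comps(cm['blue'],40): print('blue',a,c.round(1),onz(f,*c,112,True).round(1))
```

```text
[446.82216211 157.79055906  83.53151376] [ 1.79995768e+02  8.70937870e-02 -1.79915511e+02] [-1.42498138  0.07664279  4.6717681 ] 27.629349832443765
disc [403.3 210.2] 66.74
disc [444.9 157.6] 0.87
disc [411.6 173.5] 7.77
disc [439.3 281.3] 8.17
mark red [478.3 285.2] 2.34 206
mark yellow [576.4 167.1] 25.09 683
mark blue [444.4 157.7] 0.52 230
tcp [446.9 157.8  83.5] [ 1.800e+02  1.000e-01 -1.799e+02] t 61.7167
blue 617 [502.2 141.2] [362.9 231.9]
blue 2469 [319.1 230.5] [401.4 157. ]
blue 281 [318.7 244.9] [407.3 156.9]
blue 1029 [319.  322.9] [442.4 157.1]
```

Emit:
{"method": "send_rows", "body": {
  "targets": "0 0 0 0 0 0 20;0 0 0 0 0 0 35;0 0 0 0 0 0 60;0 0 0 0 0 0 60;0 0 0 0 0 0 60;0 0 -.02 0 0 0 60;0 0 -.05 0 0 0 60;0 0 -.08 0 0 0 60;0 0 -.11 0 0 0 60;0 0 -.11 0 0 0 60;0 0 -.11 0 0 0 60"
}}

```text
time_s: 62.63
ee_pos: [447.3, 158.1, 193.9]
ee_rot: [179.9, 0.2, -179.9]
force: [0.4, -0.1, -0.3]
gripper_width: 54.4
gripper_force: 0.0
```

Run:
```python
from h import *
f=look2(save='w20.png');scan(f,(443.4,157.4))
cm,_=colmask(f['image'])
for k in cm:
  for a,c,m in comps(cm[k],100):
    p=onz(f,*c,112,True)
    if np.hypot(*(p-[496,211]))<110:print(k,a,c.round(1),p.round(1))
```

```text
disc [404.9 226.9] 85.09
disc [443.1 158.1] 0.91
disc [474.9 282.1] 2.62
mark red [476.9 284. ] 0.43 171
mark yellow [588.5 250.1] 4.19 144
mark blue [443.9 157.9] 0.4 164
tcp [446.2 157.7 192.3] [ 180.     0.  -179.9] t 62.6833
X disc edges [np.float64(406.65), np.float64(479.4)] mid 443.025 | mark [np.float64(399.4), np.float64(487.4)] mid 443.4
Y disc edges [np.float64(120.4), np.float64(194.9)] mid 157.65 | mark [np.float64(113.9), np.float64(202.15)] mid 158.025
red 1077 [433.9 247.5] [442.8 241.8]
red 188 [445.2 251.4] [445.9 251.1]
red 309 [479.6 286.1] [474.7 284.1]
yellow 439 [339.  316.4] [497.8 172.8]
yellow 516 [439.7 350.3] [532.4 258. ]
yellow 236 [359.7 388. ] [568.5 192.3]
yellow 4656 [382.9 403.2] [587.2 214.2]
blue 1358 [318.3 209.5] [415.3 157. ]
blue 421 [318.8 247.5] [442.8 157.3]
```

Blue is done. Final turn brings red back to the pointer.

Emit:
{"method": "send_rows", "body": {
  "targets": ".01 .03 .01 0 0 -5 30;.02 .06 .02 0 0 -10 0;.03 .09 .03 0 0 -15 0;.04 .1055 .03 0 0 -15 0;.04 .1055 .03 0 0 -15 0;.04 .1055 .03 0 0 -15 0;.04 .1055 .05 0 0 -15 0;.04 .1055 .08 0 0 -15 0;.04 .1055 .11 0 0 -15 0;.04 .1055 .127 0 0 -15 0;.04 .1055 .127 0 0 -15 0;.04 .1055 .127 0 0 -15 0"
}}

```text
time_s: 63.68
ee_pos: [406.2, 261.9, 64.8]
ee_rot: [-179.9, -0.1, -165.0]
force: [0.4, -0.2, -0.1]
gripper_width: 0.5
gripper_force: 0.0
```

Emit:
{"method": "send_rows", "body": {
  "targets": ".0026 -.0027 0 0 0 0 0;.0051 -.0055 0 0 0 0 0;.0075 -.0083 0 0 0 0 0;.0098 -.0113 0 0 0 0 0;.012 -.0143 0 0 0 0 0;.0141 -.0174 0 0 0 0 0;.0161 -.0206 0 0 0 0 0;.0179 -.0238 0 0 0 0 0;.0197 -.0271 0 0 0 0 0;.0213 -.0304 0 0 0 0 0;.0228 -.0339 0 0 0 0 0;.0242 -.0373 0 0 0 0 0"
}}

```text
time_s: 64.68
ee_pos: [392.8, 220.9, 65.5]
ee_rot: [180.0, 0.1, -164.9]
force: [2.1, 5.0, 0.5]
gripper_width: 0.5
gripper_force: 2.2
```

Emit:
{"method": "send_rows", "body": {
  "targets": ".0013 -.0035 0 0 0 0 0;.0024 -.0071 0 0 0 0 0;.0035 -.0107 0 0 0 0 0;.0044 -.0143 0 0 0 0 0;.0051 -.0179 0 0 0 0 0;.0058 -.0216 0 0 0 0 0;.0063 -.0253 0 0 0 0 0;.0067 -.029 0 0 0 0 0;.007 -.0327 0 0 0 0 0;.0071 -.0365 0 0 0 0 0;.0071 -.0402 0 0 0 0 0;.007 -.0439 0 0 0 0 0"
}}

```text
time_s: 65.68
ee_pos: [397.9, 177.1, 65.6]
ee_rot: [179.9, 0.1, -165.0]
force: [3.0, 6.6, 1.3]
gripper_width: 0.7
gripper_force: 2.8
```

Emit:
{"method": "send_rows", "body": {
  "targets": "-.0003 -.0037 0 0 0 0 0;-.0007 -.0074 0 0 0 0 0;-.0012 -.0111 0 0 0 0 0;-.0018 -.0148 0 0 0 0 0;-.0026 -.0185 0 0 0 0 0;-.0035 -.0221 0 0 0 0 0;-.0045 -.0257 0 0 0 0 0;-.0057 -.0292 0 0 0 0 0;-.007 -.0327 0 0 0 0 0;-.0084 -.0362 0 0 0 0 0;-.0099 -.0396 0 0 0 0 0;-.0115 -.043 0 0 0 0 0"
}}

```text
time_s: 66.68
ee_pos: [419.3, 138.0, 65.3]
ee_rot: [180.0, -0.0, -164.9]
force: [2.1, 4.3, 0.8]
gripper_width: 0.7
gripper_force: 2.1
```

Emit:
{"method": "send_rows", "body": {
  "targets": "0 0 -.03 0 0 0 0;0 0 -.06 0 0 0 0;0 0 -.09 0 0 0 30;-.01 .004 -.127 0 0 5 60;-.02 .008 -.127 0 0 10 60;-.0303 .011 -.127 0 0 15 60;-.0303 .011 -.127 0 0 15 60;-.0303 .011 -.127 0 0 15 60;-.0303 .011 -.127 0 0 15 60;-.0303 .011 -.127 0 0 15 60;-.0303 .011 -.127 0 0 15 60;-.0303 .011 -.127 0 0 15 60"
}}

```text
time_s: 67.68
ee_pos: [445.3, 156.3, 192.2]
ee_rot: [-180.0, -0.0, -179.9]
force: [0.3, -0.8, -0.3]
gripper_width: 54.7
gripper_force: 0.0
```

Emit:
{"method": "send_rows", "body": {
  "targets": "0 0 0 0 0 0 60;0 0 0 0 0 0 60;0 0 0 0 0 0 60;0 0 0 0 0 0 60;0 0 0 0 0 0 60;0 0 0 0 0 0 60;0 0 0 0 0 0 60;0 0 0 0 0 0 60;0 0 0 0 0 0 60;0 0 0 0 0 0 60;0 0 0 0 0 0 60;0 0 0 0 0 0 60"
}}

```text
time_s: 68.68
ee_pos: [445.9, 156.6, 192.4]
ee_rot: [180.0, 0.0, -179.9]
force: [-0.3, 0.4, 0.4]
gripper_width: 54.5
gripper_force: 0.0
```

Emit:
{"method": "send_rows", "body": {
  "targets": "0 0 0 0 0 0 60;0 0 0 0 0 0 60;0 0 0 0 0 0 60;0 0 0 0 0 0 60;0 0 0 0 0 0 60;0 0 0 0 0 0 60;0 0 0 0 0 0 60;0 0 0 0 0 0 60;0 0 0 0 0 0 60;0 0 0 0 0 0 60;0 0 0 0 0 0 60;0 0 0 0 0 0 60"
}}

```text
time_s: 69.68
ee_pos: [445.8, 156.6, 192.4]
ee_rot: [180.0, 0.0, -179.9]
force: [-0.3, 0.4, 0.5]
gripper_width: 54.5
gripper_force: 0.0
```

Emit:
{"method": "send_rows", "body": {
  "targets": ".02 0 0 0 0 0 60;.04 0 0 0 0 0 60;.04 0 0 0 0 0 60;.04 0 0 0 0 0 60;.04 0 0 0 0 0 60;.04 0 0 0 0 0 60;.04 0 0 0 0 0 60;.04 0 0 0 0 0 60;.04 0 0 0 0 0 60;.04 0 0 0 0 0 60;.04 0 0 0 0 0 60;.04 0 0 0 0 0 60"
}}

```text
time_s: 70.68
ee_pos: [405.9, 156.6, 192.4]
ee_rot: [180.0, -0.0, -179.9]
force: [0.4, 0.5, 0.5]
gripper_width: 55.0
gripper_force: 0.0
```

Emit:
{"method": "send_rows", "body": {
  "targets": "0 0 0 0 0 0 60;0 0 0 0 0 0 60;0 0 0 0 0 0 60;0 0 0 0 0 0 60;0 0 0 0 0 0 60;0 0 0 0 0 0 60;0 0 0 0 0 0 60;0 0 0 0 0 0 60;0 0 0 0 0 0 60;0 0 0 0 0 0 60;0 0 0 0 0 0 60;0 0 0 0 0 0 60"
}}

```text
time_s: 71.68
ee_pos: [405.9, 156.6, 192.4]
ee_rot: [180.0, 0.0, -179.9]
force: [-0.6, -0.1, 0.3]
gripper_width: 54.9
gripper_force: 0.0
```

Emit:
{"method": "send_rows", "body": {
  "targets": "0 0 0 0 0 0 60;0 0 0 0 0 0 60;0 0 0 0 0 0 60;0 0 0 0 0 0 60;0 0 0 0 0 0 60;0 0 0 0 0 0 60;0 0 0 0 0 0 60;0 0 0 0 0 0 60;0 0 0 0 0 0 60;0 0 0 0 0 0 60;0 0 0 0 0 0 60;0 0 0 0 0 0 60"
}}

```text
time_s: 72.68
ee_pos: [405.9, 156.6, 192.4]
ee_rot: [180.0, 0.0, -179.9]
force: [-0.7, -0.1, -0.1]
gripper_width: 54.6
gripper_force: 0.0
```

Run:
```python
from h import *
f=look2(save='w21.png');scan(f,(443.4,157.4))
cm,_=colmask(f['image'])
for k in cm:
  for a,c,m in comps(cm[k],100):
    p=onz(f,*c,112,True)
    if np.hypot(*(p-[496,211]))<110:print(k,a,c.round(1),p.round(1))
t=grab('top')['image']
a=cv2.resize(t[190:325,130:290],(640,540),interpolation=2)
cv2.imwrite('pics/fin.png',np.vstack([np.hstack([cv2.resize(f['image'],(400,300))]),cv2.resize(t[195:320,135:302],(400,300),interpolation=2)]))
```

```text
disc [404.8 229.2] 54.65
disc [444.5 158. ] 1.43
disc [437.3 285.3] 8.07
disc [550.5 167.4] 14.09
mark red [442.5 159.2] 0.52 153
mark yellow [608. 237.] 53.31 539
col yellow 478 z56 [527.2  33.7]
tcp [405.8 156.6 192.5] [ 180.     0.  -179.9] t 72.7333
X disc edges [np.float64(406.9), np.float64(483.4)] mid 445.15 | mark [np.float64(397.65), np.float64(487.4)] mid 442.525
Y disc edges [np.float64(120.4), np.float64(194.4)] mid 157.4 | mark [np.float64(115.65), np.float64(202.9)] mid 159.275
red 1346 [326.2 246.2] [399.7 160.9]
red 134 [320.2 254.8] [406.  156.7]
red 383 [320.8 300.7] [442.  157.3]
yellow 863 [448.  273.4] [421.  253.1]
yellow 226 [446.2 295.5] [439.4 253.9]
yellow 526 [439.8 350.3] [489.5 255.7]
yellow 4632 [382.6 403.2] [543.7 211.8]
blue 117 [313.2 380.3] [516.2 151.1]
blue 131 [344.6 376.6] [512.5 177.2]
```

View pics/fin.png

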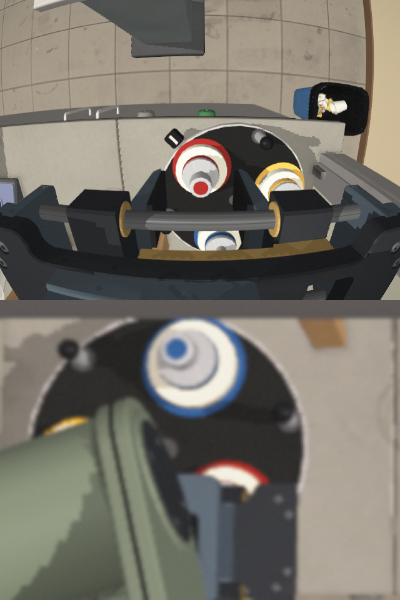

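Red is back at the pointer with its weight at the disc's middle (upper image (202,188)), and blue at lower (180,360) is well centred. Moving the arm clear, letting the table settle, and measuring all three from the top camera.

Emit:
{"method": "send_rows", "body": {
  "targets": "0 -.04 0 0 0 0 60;0 -.08 0 0 0 0 60;0 -.12 0 0 0 0 60;0 -.16 0 0 0 0 60;0 -.20 0 0 0 0 60;0 -.24 0 0 0 0 60;0 -.27 0 0 0 0 60;0 -.27 0 0 0 0 60;0 -.27 0 0 0 0 60;0 -.27 0 0 0 0 60;0 -.27 0 0 0 0 60;0 -.27 0 0 0 0 60"
}}

```text
time_s: 73.78
ee_pos: [406.1, -112.2, 192.4]
ee_rot: [180.0, -0.0, -179.8]
force: [-0.5, 0.5, -0.6]
gripper_width: 54.7
gripper_force: 0.0
```

Emit:
{"method": "send_rows", "body": {
  "targets": "0 0 0 0 0 0 60;0 0 0 0 0 0 60;0 0 0 0 0 0 60;0 0 0 0 0 0 60;0 0 0 0 0 0 60;0 0 0 0 0 0 60;0 0 0 0 0 0 60;0 0 0 0 0 0 60;0 0 0 0 0 0 60;0 0 0 0 0 0 60;0 0 0 0 0 0 60;0 0 0 0 0 0 60"
}}

```text
time_s: 74.78
ee_pos: [406.1, -113.4, 192.4]
ee_rot: [180.0, 0.0, -179.9]
force: [0.0, 0.2, 0.5]
gripper_width: 54.4
gripper_force: 0.0
```

Run:
```python
from h import *
f=grab('top','t_end.png');img=f['image'];h=cv2.cvtColor(img,cv2.COLOR_BGR2HSV).astype(int)
cm,_=colmask(img);A=np.array([496,213.])
W=(h[...,1]<60)&(h[...,2]>120)
for k,ang in (('red',225),('yellow',105),('blue',-15)):
    g=A+75*np.array([np.cos(np.radians(ang)),np.sin(np.radians(ang))])
    m=cm[k];v,u=np.where(m);P=np.array([onz(f,a,b,40) for a,b in zip(u,v)]);d=np.hypot(*(P-g).T)
    ring=P[(d<55)&(d>30)]
    # outer edge points of the ring
    e=edge(m);E=np.array([onz(f,*q,40) for q in e]);r=np.hypot(*(E-g).T);mk,res=circ(E[(r>37)&(r<52)],44,g)
    v,u=np.where(W);P=np.array([onz(f,a,b,56) for a,b in zip(u,v)]);dd=np.hypot(*(P-g).T);wp=P[dd<50]
    hull=cv2.convexHull(wp.astype(np.float32))[:,0];dc,res2=circ(hull,36,g)
    dots=[(a,onz(f,*c,112)) for a,c,mm in comps(m,4)]
    dots=[(a,p.round(1)) for a,p in dots if np.hypot(*(p-g))<16]
    print(k,'mark',mk.round(1),round(res,2),'disc',dc.round(1),round(res2,2),'dot',dots)
```

```text
red mark [442.5 162.3] 0.59 disc [440.3 158.6] 2.72 dot [(np.int32(48), array([442.6, 159.8]))]
yellow mark [478.9 285.7] 1.12 disc [475.  295.1] 6.67 dot [(np.int32(49), array([478.4, 286.2]))]
blue mark [570.8 193.5] 1.44 disc [567.2 190.2] 3.09 dot [(np.int32(33), array([569.3, 192.3]))]
```

Emit:
{"method": "send_rows", "body": {
  "targets": "-.01 .04 0 0 0 0 60;-.02 .08 0 0 0 0 60;-.03 .12 0 0 0 0 60;-.04 .16 0 0 0 0 60;-.04 .20 0 0 0 0 60;-.04 .24 0 0 0 0 60;-.04 .28 0 0 0 0 60;-.04 .285 0 0 0 0 60;-.04 .285 0 0 0 0 60;-.04 .285 0 0 0 0 60;-.04 .285 0 0 0 0 60;-.04 .285 0 0 0 0 60"
}}

```text
time_s: 75.83
ee_pos: [445.8, 170.2, 192.5]
ee_rot: [-180.0, -0.0, 179.9]
force: [0.3, 0.1, 0.4]
gripper_width: 55.0
gripper_force: 0.0
```

Run:
```python
from h import *
f=look2(save='w22.png');scan(f,(443.4,157.6));print('yellow');scan(f,(477,284))
```

```text
disc [386.5 269.2] 29.41
disc [442.6 158.2] 1.47
disc [482.  285.2] 1.28
mark red [442.1 159. ] 0.26 158
mark yellow [478.5 284.4] 0.51 157
mark blue [569.7 188.7] 1.18 117
tcp [445.9 170.2 192.5] [-180.     0.   179.9] t 75.8833
X disc edges [np.float64(406.9), np.float64(478.65)] mid 442.775 | mark [np.float64(398.15), None] mid None
Y disc edges [np.float64(122.6), np.float64(195.6)] mid 159.1 | mark [np.float64(114.85), np.float64(203.85)] mid 159.35
yellow
X disc edges [np.float64(444.5), np.float64(515.5)] mid 480.0 | mark [np.float64(434.0), None] mid None
Y disc edges [np.float64(247.75), np.float64(321.0)] mid 284.375 | mark [np.float64(240.0), None] mid None
```

All three are centred to within about 2 mm. Retreating and letting the detent settle fully before handing in.

Emit:
{"method": "send_rows", "body": {
  "targets": ".01 -.04 -.01 0 0 0 60;.02 -.08 -.02 0 0 0 60;.02 -.12 -.02 0 0 0 60;.02 -.16 -.02 0 0 0 60;.02 -.20 -.02 0 0 0 60;.02 -.20 -.02 0 0 0 60;.02 -.20 -.02 0 0 0 60;.02 -.20 -.02 0 0 0 60;.02 -.20 -.02 0 0 0 60;.02 -.20 -.02 0 0 0 60;.02 -.20 -.02 0 0 0 60;.02 -.20 -.02 0 0 0 60"
}}

```text
time_s: 76.88
ee_pos: [426.1, -27.5, 212.4]
ee_rot: [180.0, -0.0, -179.8]
force: [-0.5, -0.1, 0.1]
gripper_width: 54.5
gripper_force: 0.0
```

Emit:
{"method": "send_rows", "body": {
  "targets": "0 0 0 0 0 0 60;0 0 0 0 0 0 60;0 0 0 0 0 0 60;0 0 0 0 0 0 60;0 0 0 0 0 0 60;0 0 0 0 0 0 60;0 0 0 0 0 0 60;0 0 0 0 0 0 60;0 0 0 0 0 0 60;0 0 0 0 0 0 60;0 0 0 0 0 0 60;0 0 0 0 0 0 60"
}}

```text
time_s: 77.88
ee_pos: [426.0, -28.4, 212.4]
ee_rot: [180.0, 0.0, -179.9]
force: [-0.5, -1.0, 0.2]
gripper_width: 54.8
gripper_force: 0.0
```

Emit:
{"method": "send_rows", "body": {
  "targets": "0 0 0 0 0 0 60;0 0 0 0 0 0 60;0 0 0 0 0 0 60;0 0 0 0 0 0 60;0 0 0 0 0 0 60;0 0 0 0 0 0 60;0 0 0 0 0 0 60;0 0 0 0 0 0 60;0 0 0 0 0 0 60;0 0 0 0 0 0 60;0 0 0 0 0 0 60;0 0 0 0 0 0 60"
}}

```text
time_s: 78.88
ee_pos: [426.0, -28.4, 212.4]
ee_rot: [180.0, 0.0, -179.9]
force: [0.3, -0.0, -0.3]
gripper_width: 54.8
gripper_force: 0.0
```

Emit:
{"method": "send_rows", "body": {
  "targets": "0 0 0 0 0 0 60;0 0 0 0 0 0 60;0 0 0 0 0 0 60;0 0 0 0 0 0 60;0 0 0 0 0 0 60;0 0 0 0 0 0 60;0 0 0 0 0 0 60;0 0 0 0 0 0 60;0 0 0 0 0 0 60;0 0 0 0 0 0 60;0 0 0 0 0 0 60;0 0 0 0 0 0 60"
}}

```text
time_s: 79.88
ee_pos: [426.0, -28.4, 212.4]
ee_rot: [180.0, 0.0, -179.9]
force: [-0.0, 0.1, 0.1]
gripper_width: 54.7
gripper_force: 0.0
```

Run:
```python
from h import *
f=look2();scan(f,(443,158))
t=grab('top');cm,_=colmask(t['image'])
for k in cm:
    print(k,[onz(t,*c,112).round(1) for a,c,m in comps(cm[k],20) if a<90 and 400<onz(t,*c,112)[0]<620 and 80<onz(t,*c,112)[1]<330])
```

```text
disc [444.1 158.9] 3.05
mark red [442.3 159.6] 0.2 96
mark yellow [479.7 286.9] 2.79 156
tcp [426.  -28.4 212.4] [ 180.     0.  -179.9] t 79.9333
X disc edges [np.float64(406.5), np.float64(478.5)] mid 442.5 | mark [np.float64(398.0), np.float64(486.0)] mid 442.0
Y disc edges [np.float64(123.0), None] mid None | mark [np.float64(115.0), None] mid None
red [array([442.6, 159.8])]
yellow [array([478.2, 286.2])]
blue [array([569.3, 192.3])]
```

```bash
python3 -c "
from workcell import env
print(env.job_done())"
```

```text
the job is handed in; nothing more can be done
None
```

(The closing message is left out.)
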